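Stack the filled trays in the bay and close the slotted retaining bar

ROBOT

A 6-joint arm with a two-finger parallel gripper is mounted at the origin on the work surface. World frame = base frame: x ahead of the robot, y to its left, z up, the work surface at z = 0. Lengths are in mm, angles in rad, forces in N, time in s.
With the tool pointing down it reaches from about 275 to 850 mm from the base axis. Payload 19 kg.
Tool frame: the origin (TCP) lies at the very end of the fingers, on their centre line; the grasp point (between the pads) lies 19 mm behind it (manip.hold_point_z is the distance from the TCP to the grasp point, in mm); x points along the fingers, y is the direction in which the jaws open and shut, and the axes are right-handed (so a half turn about x gives the same grasp; the last joint's range is limited). The gripper opens to 85 mm and grips with 20 to 120 N. Pads are 22 mm wide; open, the fingers measure 114 mm over their backs; the gripper's body (76 mm by 85 mm) begins 54 mm behind the grasp point. The pads swing forward as they close: fully open they stand 13 mm farther back than shut.
Start: joints at [-1.37, 0.15, 1.437, -0, 1.554, -0.134], TCP at [188.907, -543.051, 231.267] pointing down, gripper open.
Joint ranges: [-2.8, 2.8], [-0.68, 2.1], [0.12, 2.68], [-1.39, 4.53], [0.16, 2.79], [-2.81, 2.81]. Speed limits (rad/s): [1.89, 1.89, 2.22, 3.01, 3.01, 3.01].

INTERFACE

Orientations are given as a rotation vector (axis times angle).
In Python, from workcell import manip gives the robot as it stands.
- The arm moves only by the shell command python3 -m pendant 'ROWS' [FORCE]. ROWS is a JSON object of lists of equal length, an entry for each row: "offset": the shift along the tool's x, y, z in mm, a list of three; "yaw": the turn about the tool's x in degrees; "gripper": the closure, from -1 (fully open) to 1 (shut), so that 0 is half open. In form: {"offset": [[dx, dy, dz], ...], "yaw": [yaw, ...], "gripper": [gripper, ...]}. A call has 1 to 20 rows; each row shifts and turns the commanded pose from where the row before left it, along the tool's axes as they then stand; what a row does not reach is not made up. A row lasts 1/10 s, in which the tool goes at most 50 mm and 8.59 degrees, less where a joint would pass 70% of its speed; a pose out of reach is approached as far as the arm can. A call is refused whole if a number of a shift passes 50 or a number of a turn 8.59, either way. A call with a gripper value outside its range is refused whole. The fingers move at their own pace and stop on an object; FORCE is the grip in N (left out, the last holds). Time passes only in rows, so rows that do not move let the fingers close. It gives the time, the measured TCP pose, the force and the opening at its end, in the units of the state.
- manip.read_state(): the state, without advancing time (a new reading comes with each control period).
- manip.get_image(name): name is "scene" or "top"; returns a dict with "pixels" (384x512x3 uint8, red, green, blue), "mtx" (3x3 intrinsics, pixels), "cam_to_world" (4x4, takes a point from camera to world coordinates). Camera axes: x right, y down, z forward; pixel columns grow to the right and rows downward; lengths in mm; the calibration is good to about 2 mm. A picture is of the moment at which its call begins. There is no depth.
- manip.finish_job(): hands the job in, once; it reports no verdict.
The state is a dict: "time": time; "joints": joint angles; "qvel": joint speeds; "joint_torque": joint torques, N m; "eef_pos": TCP position; "eef_rot": TCP orientation; "ft_force": force on the tool from outside, world axes, zero at the start; "moment": the same for the moment, N m; "width": finger opening in mm.
Only numpy, scipy, OpenCV 4.12 (cv2) and the standard library are available. Lean on these libraries where they do the work, as an engineer would, in place of code of your own. Each camera call takes 0.05 s, during which the arm holds its last target.

TASK

Swing the green retaining bar out of the yellow bay, then build one upright stack of all the blue trays in the bay, each tray turned half round to the one below so that it rests on the lugs and is not nested. Then swing the bar back about its pivot bolt until its slot drops over the red catch bolt and the bar lies flat on the board; leave the other things on the bench where they are.

Things in the scene. Friction and masses are not known exactly. Their poses are not given: they have to be found in the camera images.
- board: fixed aluminium packing board, plate 290 (x) by 300 (y) by 10 mm thick, flat on the bench; origin at the centre of its underside, x and y along its edges, z up
- bay (a point): centre of the bay's floor: the yellow pocket in the board, 120 mm (along the board's x) by 58 mm (y), 6 mm deep, its floor 4 mm above the bench; at x 0, y +85 mm on the board. Axes as the board's; a tray stands in it with its length along x, either way round
- pivot_bolt (a point): where the dark pivot bolt leaves the board's top, at x +95, y +30 mm on the board: 9 mm thick upright shank, 60 mm free, then a 22 mm wide head 7 mm thick that keeps the bar captive. Axes as the board's
- catch_bolt (a point): where the red headless catch bolt leaves the board's top, at x -65, y +30 mm on the board (160 mm from the pivot bolt): 8 mm thick, stands 22 mm high, tip tapered over 4 mm. Axes as the board's
- bar_hole (a point): centre of the pivot hole of the loose green retaining bar, at its underside; the 14 mm square hole sits loosely round the pivot bolt. The bar is 227 mm long, 30 mm wide, 6 mm thick, 0.16 kg; x points along the bar from the hole to slot and tab, z up.
- bar_slot (a point): centre of the bar's slot, at its underside, 160 mm from the hole centre; the slot is 30 mm long (along the bar) by 14 mm wide and closed all round, so the bar must be lifted over the catch bolt and lowered onto it. Axes as bar_hole's
- bar_tab (a point): centre of the upright black grip tab of the bar, 197 mm from the hole centre and 29 mm above the bar's underside; 28 mm (along the bar) by 12 mm (across the bar) by 42 mm high from the bar's top face, orange stripe; 12 mm is the width to grip. Axes as bar_hole's
- tray_a_mid (a point): centre (22.5 mm above the underside) of a blue stack-nest tray with small black clips fixed in it. Rim 124 mm long (x) by 62 mm wide (y), 45 mm high, underside 108 by 46 mm, walls 3 mm, 0.16 kg. The top 12 mm of the walls is an upright band (grip it across the 62 mm width), below it they lean inward. x points to the end with the yellow band, z up. May be absent
- tray_a: the same tray; origin mid-underside, same axes. Lugs inside the rim, tops 40 mm up: one mid of the yellow end, two at the plain end's corners, cut-outs in the foot below each. On a tray turned half round to it (yellow over plain) it rests on the lugs, 40 mm higher, foot 5 mm inside the rim, 4 mm play all round; the same way round it sinks in (nests, 16 to 18 mm higher)
- tray_b_mid (a point): centre (22.5 mm above the underside) of a blue stack-nest tray with small black clips fixed in it. Rim 124 mm long (x) by 62 mm wide (y), 45 mm high, underside 108 by 46 mm, walls 3 mm, 0.16 kg. The top 12 mm of the walls is an upright band (grip it across the 62 mm width), below it they lean inward. x points to the end with the yellow band, z up. May be absent
- tray_b: the same tray; origin mid-underside, same axes. Lugs inside the rim, tops 40 mm up: one mid of the yellow end, two at the plain end's corners, cut-outs in the foot below each. On a tray turned half round to it (yellow over plain) it rests on the lugs, 40 mm higher, foot 5 mm inside the rim, 4 mm play all round; the same way round it sinks in (nests, 16 to 18 mm higher)
- tray_c_mid (a point): centre (22.5 mm above the underside) of a blue stack-nest tray with small black clips fixed in it. Rim 124 mm long (x) by 62 mm wide (y), 45 mm high, underside 108 by 46 mm, walls 3 mm, 0.16 kg. The top 12 mm of the walls is an upright band (grip it across the 62 mm width), below it they lean inward. x points to the end with the yellow band, z up. May be absent
- tray_c: the same tray; origin mid-underside, same axes. Lugs inside the rim, tops 40 mm up: one mid of the yellow end, two at the plain end's corners, cut-outs in the foot below each. On a tray turned half round to it (yellow over plain) it rests on the lugs, 40 mm higher, foot 5 mm inside the rim, 4 mm play all round; the same way round it sinks in (nests, 16 to 18 mm higher)
- tray_d_mid (a point): centre (22.5 mm above the underside) of a blue stack-nest tray with small black clips fixed in it. Rim 124 mm long (x) by 62 mm wide (y), 45 mm high, underside 108 by 46 mm, walls 3 mm, 0.16 kg. The top 12 mm of the walls is an upright band (grip it across the 62 mm width), below it they lean inward. x points to the end with the yellow band, z up. May be absent
- tray_d: the same tray; origin mid-underside, same axes. Lugs inside the rim, tops 40 mm up: one mid of the yellow end, two at the plain end's corners, cut-outs in the foot below each. On a tray turned half round to it (yellow over plain) it rests on the lugs, 40 mm higher, foot 5 mm inside the rim, 4 mm play all round; the same way round it sinks in (nests, 16 to 18 mm higher)
- screwdriver: bystander, to be left where it is: screwdriver lying on the bench; origin at its underside
- oil_bottle: bystander, to be left where it is: white bottle, 48 mm wide, 120 mm high; origin at its underside
- paste_jar: bystander, to be left where it is: grey jar 48 mm wide, 45 mm high; origin at its underside
- spanner: bystander, to be left where it is: open spanner lying on the bench; origin at its underside
- tape_roll: bystander, to be left where it is: roll 84 mm wide, 22 mm high; origin at its underside
- bar: the retaining bar; origin and axes as bar_hole's. It lies flat on the board, can be lifted up to 54 mm along the pivot bolt and swung right round it

How it is judged:
By the outcome, as a careful person would: the job done as asked, in the order asked, and still so for the second after the job is handed in, with the robot touching nothing.
Of tray_a, tray_b, tray_c, tray_d only 3 to 4 are there at a start; the rules pass over those that are not, and their reading is None.
At some moment in a run one of bar may be knocked a few centimetres aside while the robot is not near it.
Once in a run the grip may slacken for a moment while it holds something.
It also fails if it takes over 210 s, if anything falls off the work surface, if the arm or the gripper's body presses on something with over 40 N, if the wrist force passes 120 N, or if a joint passes its speed limit or range.

## Working session

There is one attempt and no reset: what is moved stays moved. The work goes in short steps, Python scripts to look and compute and a shell command to move; the robot and the scene stay as the last step left them, time stands still between calls to the robot, and variables do not carry over. Pictures are saved under pics/ and viewed, and the job is handed in when it is done.

```bash
ls; mkdir -p pics
cat > h.py <<'E'
import numpy as np, cv2, json
from workcell import manip
from scipy.spatial.transform import Rotation as R
def snap(name,fn):
    d=manip.get_image(name); cv2.imwrite('pics/'+fn+'.png',d['pixels'][:,:,::-1]); np.savez('pics/'+fn+'.npz',**d); return d
def ray(d,uv):
    K=d['mtx'];T=np.array(d['cam_to_world']);uv=np.atleast_2d(uv).astype(float)
    r=np.linalg.inv(K)@np.c_[uv,np.ones(len(uv))].T
    return T[:3,3],(T[:3,:3]@r).T
def onz(d,uv,z):
    o,r=ray(d,uv); s=(z-o[2])/r[:,2]; return o+r*s[:,None]
def proj(d,P):
    T=np.linalg.inv(np.array(d['cam_to_world']));P=np.atleast_2d(P)
    c=(T[:3,:3]@P.T+T[:3,3:4]); q=d['mtx']@c; return (q[:2]/q[2]).T
def st():
    s=manip.read_state(); M=R.from_rotvec(s['eef_rot']).as_matrix()
    print('t',round(s['time'],2),'pos',np.round(s['eef_pos'],1),'F',np.round(s['ft_force'],1),'w',round(s['width'],1),'j',np.round(s['joints'],2)); print(np.round(M,3)); return s,M
E
python3 - <<'E'
from h import *
st()
for n in ('scene','top'):
    d=snap(n,n+'0'); print(np.round(d['mtx'],1).tolist(),np.round(d['cam_to_world'],3).tolist())
    cv2.imwrite(f'pics/{n}0b.png',cv2.resize(d['pixels'][:,:,::-1],(800,600),interpolation=cv2.INTER_CUBIC))
E
```

```text
pics
t 0.0 pos [ 188.9 -542.8  230.7] F [-1.6 -0.1 -0.8] w 85.3 j [-1.37  0.15  1.44  0.    1.55 -0.13]
[[-0.     0.329 -0.944]
 [ 0.001 -0.944 -0.329]
 [-1.    -0.001 -0.   ]]
[[457.0, 0.0, 258.8], [0.0, 457.0, 202.6], [0.0, 0.0, 1.0]] [[0.866, 0.325, -0.38, 1005.985], [0.5, -0.536, 0.681, -866.521], [0.018, -0.779, -0.626, 867.193], [0.0, 0.0, 0.0, 1.0]]
[[462.4, 0.0, 256.3], [0.0, 462.4, 185.0], [0.0, 0.0, 1.0]] [[0.011, -0.998, 0.061, 424.596], [-1.0, -0.011, 0.0, 5.254], [0.0, -0.061, -0.998, 1515.437], [0.0, 0.0, 0.0, 1.0]]
```

View pics/scene0b.png

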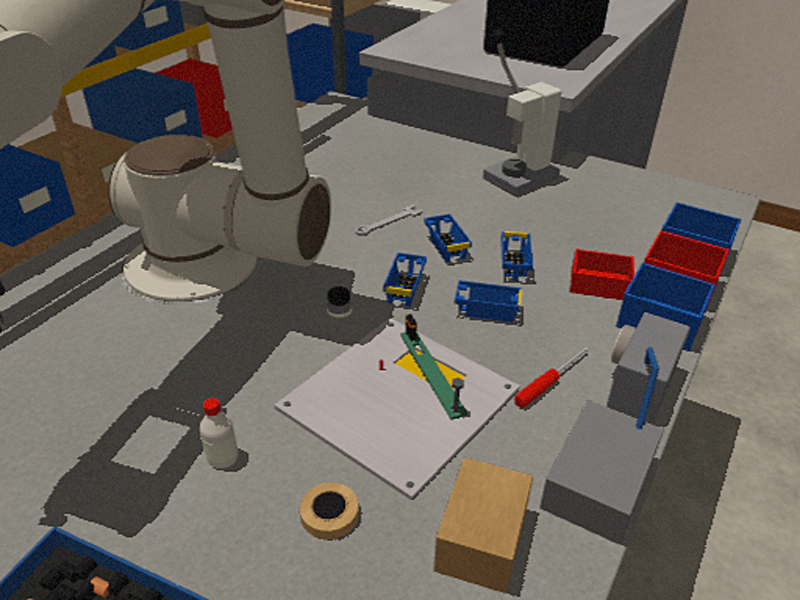

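View pics/top0b.png

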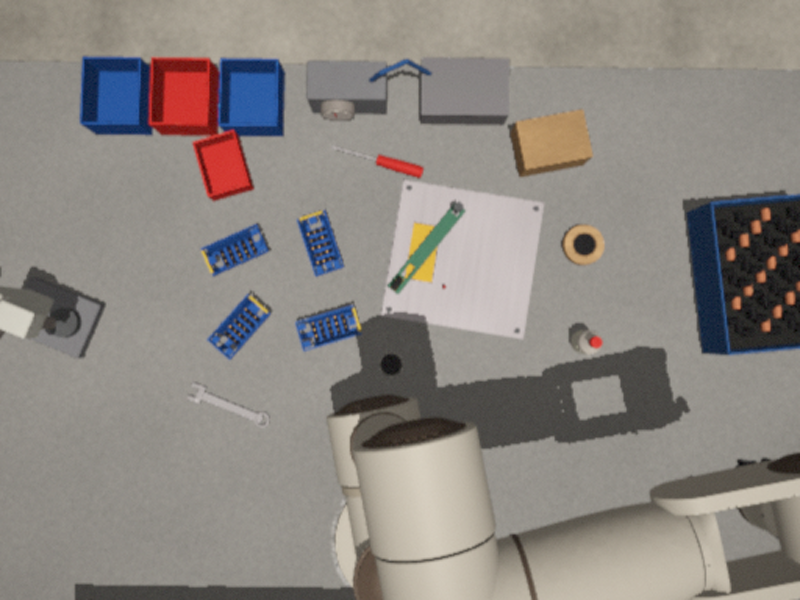

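```bash
cat > meas.py <<'E'
from h import *
def masks(d):
    hsv=cv2.cvtColor(d['pixels'],cv2.COLOR_RGB2HSV); H,S,V=[hsv[:,:,i].astype(int) for i in range(3)]
    return dict(blue=(H>100)&(H<125)&(S>120)&(V>50), yellow=(H>20)&(H<32)&(S>140)&(V>90), green=(H>65)&(H<95)&(S>80)&(V>40), red=((H<6)|(H>174))&(S>150)&(V>60),V=V,S=S)
def trays(d,region=(200,650,-50,420),z=45):
    m=masks(d); k=((m['blue']|m['yellow'])*255).astype(np.uint8)
    k=cv2.morphologyEx(k,cv2.MORPH_CLOSE,np.ones((5,5)))
    cs,_=cv2.findContours(k,cv2.RETR_EXTERNAL,cv2.CHAIN_APPROX_NONE); out=[]
    for c in cs:
        if cv2.contourArea(c)<250 or cv2.contourArea(c)>1500: continue
        one=np.zeros_like(k); cv2.drawContours(one,[c],-1,255,-1)
        if (m['blue']&(one>0)).sum()<100: continue
        P=onz(d,c[:,0,:],z)[:,:2].astype(np.float32)
        r=cv2.minAreaRect(P); ce=np.array(r[0])
        v,u=np.nonzero(m['yellow']&(one>0))
        if len(u)==0: continue
        Y=onz(d,np.c_[u,v],z)[:,:2].mean(0)
        pts=cv2.boxPoints(r); e0=pts[1]-pts[0]; e1=pts[2]-pts[1]; L=e0 if np.linalg.norm(e0)>np.linalg.norm(e1) else e1
        L=L/np.linalg.norm(L)
        if (Y-ce)@L<0: L=-L
        v,u=np.nonzero(one); A=onz(d,np.c_[u,v],z)[:,:2].mean(0)
        print('tray c',ce.round(1),'mean',A.round(1),'size',np.round(r[1],0),'yaw',round(np.degrees(np.arctan2(L[1],L[0])),1),'yel',Y.round(0),len(Y)); out.append((ce,A,L))
    return out
E
python3 - <<'E'
from meas import *
d=dict(np.load('pics/top0.npz')); trays(d)
m=masks(d)
# board
b=((m['V']>150)&(m['S']<40)).astype(np.uint8)*255
roi=np.zeros_like(b); roi[110:225,235:360]=255
b=cv2.morphologyEx(b&roi,cv2.MORPH_OPEN,np.ones((3,3)))
c=max(cv2.findContours(b,cv2.RETR_EXTERNAL,cv2.CHAIN_APPROX_NONE)[0],key=cv2.contourArea)
r=cv2.minAreaRect(onz(d,c[:,0,:],10)[:,:2].astype(np.float32)); print('board',r)
g=m['green'].copy(); g[:, :235]=0; g[:,360:]=0
v,u=np.nonzero(g); r=cv2.minAreaRect(onz(d,np.c_[u,v],16)[:,:2].astype(np.float32)); print('bar',r,cv2.boxPoints(r).round(0).tolist())
for n in('yellow','red'):
    k=m[n].copy(); k[:110]=0;k[225:]=0;k[:,:235]=0;k[:,350:]=0
    v,u=np.nonzero(k); print(n,len(u),onz(d,[[u.mean(),v.mean()]],20 if n=='red' else 6))
def crop(n,x0,x1,y0,y1,f):
    im=dict(np.load('pics/'+n+'0.npz'))['pixels'][y0:y1,x0:x1,::-1]
    cv2.imwrite('pics/crop_'+n+'.png',cv2.resize(im,None,fx=f,fy=f,interpolation=cv2.INTER_CUBIC))
crop('top',235,355,105,225,5); crop('scene',170,340,195,325,4.5)
E
```

```text
tray c [435.6 152. ] mean [435.5 152.1] size [ 60. 123.] yaw -72.6 yel [449.  94.] 2
tray c [436.1 334.2] mean [435.6 334.3] size [ 61. 124.] yaw -40.9 yel [482. 295.] 2
tray c [592.  346.8] mean [591.9 346.8] size [ 61. 124.] yaw 114.8 yel [566. 402.] 2
tray c [608.3 172.8] mean [607.7 172.5] size [123.  60.] yaw 19.3 yel [665. 193.] 2
board ((577.873046875, -125.95803833007812), (374.3571472167969, 404.7008972167969), 0.6474919319152832)
bar ((598.95654296875, -42.24388122558594), (23.206724166870117, 199.8590545654297), 51.70961380004883) [[513.0, 11.0], [670.0, -113.0], [685.0, -95.0], [528.0, 29.0]]
yellow 304 [[592.72303429 -36.04663472   6.        ]]
red 26 [[759.17380435 -18.1613145   20.        ]]
```

View pics/crop_top.png

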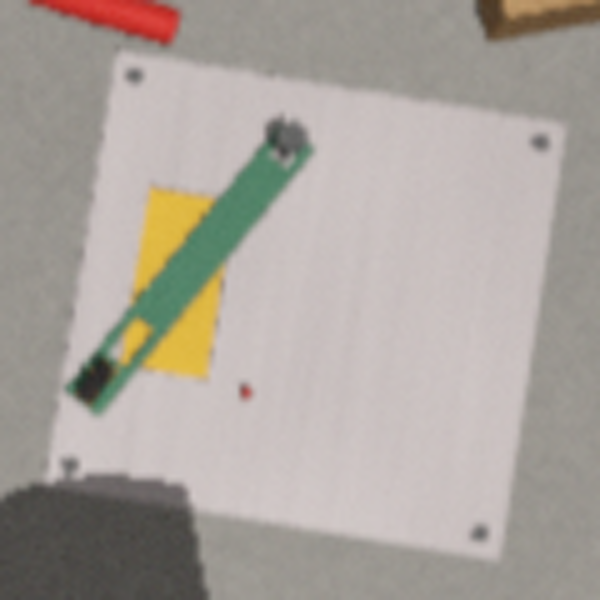

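View pics/crop_scene.png

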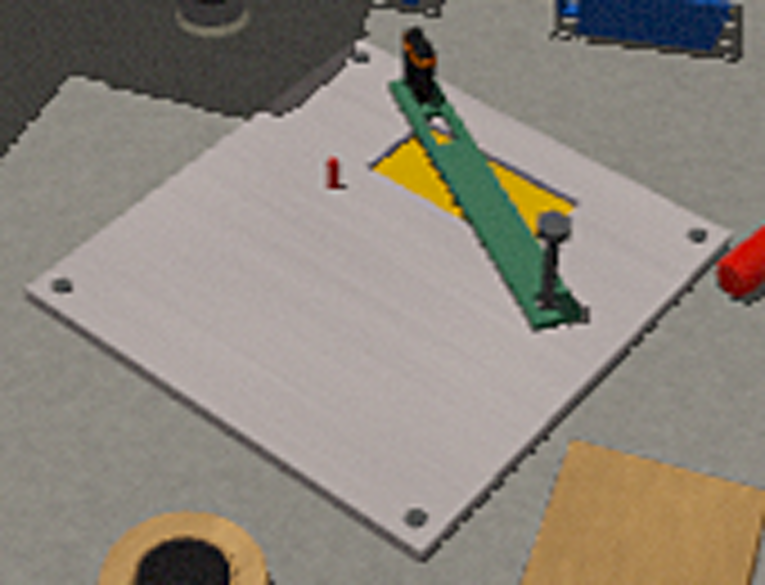

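Run:
```python
from h import *
t=dict(np.load('pics/top0.npz')); s=dict(np.load('pics/scene0.npz'))
f=lambda a,k,o:(np.array(a)+0.5)/k-0.5+np.array(o)
ts=f([(134,76),(541,142),(480,533),(70,467)],5,(235,105))
ss=f([(697,235),(415,517),(62,287),(361,57)],4.5,(170,195))
for d,p in((t,ts),(s,ss)):
    P=onz(d,p,10)[:,:2]; print(P.round(1).tolist(),P.mean(0).round(1)); 
    # order: +x+y, +x-y, -x-y, -x+y
    ex=(P[0]+P[1]-P[2]-P[3]); ey=(P[0]+P[3]-P[1]-P[2]); print(np.degrees(np.arctan2(ex[1],ex[0])),np.degrees(np.arctan2(-ey[0],ey[1])),np.linalg.norm(ex)/2,np.linalg.norm(ey)/2)
print('corners',onz(t,f([(118,52),(567,122),(502,560)],5,(235,105)),10).round(1).tolist())
# catch
print('catch', onz(t,f([(247,391)],5,(235,105)),28)[:,:2], onz(s,f([(334,186)],4.5,(170,195)),10)[:,:2])
print('pivot head', onz(t,f([(288,133)],5,(235,105)),75)[:,:2], onz(s,f([(554,224)],4.5,(170,195)),76)[:,:2], 'base',onz(s,f([(547,303)],4.5,(170,195)),16)[:,:2])
print('tab top', onz(t,f([(98,377)],5,(235,105)),58)[:,:2], onz(s,f([(415,33)],4.5,(170,195)),58)[:,:2])
print('baysorners', onz(t,f([(150,187),(207,380)],5,(235,105)),8)[:,:2])
```

```text
[[731.1, -8.4], [690.3, -276.2], [433.4, -236.6], [473.3, 30.5]] [ 582.  -122.7]
-8.686938965443698 -8.579683043889455 260.3291166981167 270.47275869344367
[[731.7, -7.4], [690.1, -274.1], [434.6, -235.9], [474.7, 32.3]] [ 582.8 -121.3]
-8.630391657431334 -8.674415371100572 259.23089388869874 270.5571441003193
corners [[747.0, 2.3, 10.0], [703.8, -293.3, 10.0], [416.1, -250.9, 10.0]]
catch [[523.03790558 -83.29192321]] [[524.14655669 -82.62286223]]
pivot head [[ 682.75944337 -105.02968986]] [[ 681.31749401 -106.44081077]] base [[ 682.31316777 -108.68398746]]
tab top [[528.85813313  12.72620692]] [[521.25124345  20.02023324]]
baysorners [[657.94923303 -19.73536691]
 [531.27221834 -58.28302923]]
```

```bash
cat >> h.py <<'E'
def to(p,phi,n=None):
    """print world-> tool offsets if rotated at the start pose / at final orientation"""
    s,M=st(); d=np.array(p)-s['eef_pos']; ph=np.degrees(np.arctan2(M[1,1],M[0,1]))
    yaw=-((phi-ph+180)%360-180)
    print('phi now',round(ph,2),'yaw needed',round(yaw,2),'world d',d.round(1),'off now',(M.T@d).round(1))
    a=np.radians(phi);y=np.array([np.cos(a),np.sin(a),0]);z=np.array([np.sin(a),-np.cos(a),0])
    print('off in final axes',np.round([-d[2],d@y,d@z],1),'horiz',np.hypot(d[0],d[1]).round(1))
E
python3 -m pendant '{"offset":[[0,-30,-36],[0,-30,-36],[0,-30,-36],[0,-30,-36],[0,-30,-36],[0,-30,-36],[0,-30,-36],[0,-30,-36],[0,-30,-36],[0,-30,-36]],"yaw":[0,0,0,0,0,0,0,0,0,0],"gripper":[-1,-1,-1,-1,-1,-1,-1,-1,-1,-1]}'
python3 -c "
from h import *
to([527,16,130],-128.5)"
```

```text
time: 1.1
eef_pos: [430.8, -139.5, 231.3]
eef_rot: [2.04, 0.345, -2.04]
ft_force: [1.2, -1.1, 0.1]
width: 85.4
t 1.1 pos [ 430.8 -139.5  231.3] F [ 1.2 -1.1  0.1] w 85.4 j [-0.48 -0.11  1.7   0.    1.55  0.75]
[[ 0.     0.329 -0.944]
 [ 0.    -0.944 -0.329]
 [-1.     0.    -0.   ]]
phi now -70.82 yaw needed 57.68 world d [  96.2  155.5 -101.3] off now [ 101.3 -115.3 -141.9]
off in final axes [ 101.3 -181.5   21.5] horiz 182.8
```

```bash
python3 -m pendant '{"offset":[[0,0,0],[0,-40,0],[0,0,0],[0,0,0]],"yaw":[0,8.5,0,0],"gripper":[-1,-1,-1,-1]}'
python3 -c "
from h import *
to([527,16,130],-128.5)"
```

```text
time: 1.5
eef_pos: [417.2, -103.9, 231.4]
eef_rot: [2.122, 0.202, -2.121]
ft_force: [0.1, -0.5, 0.4]
width: 85.1
t 1.5 pos [ 417.2 -103.9  231.4] F [ 0.1 -0.5  0.4] w 85.1 j [-0.42 -0.16  1.74 -0.    1.55  0.96]
[[ 0.     0.189 -0.982]
 [-0.    -0.982 -0.189]
 [-1.     0.    -0.   ]]
phi now -79.09 yaw needed 49.41 world d [ 109.8  119.9 -101.4] off now [ 101.4  -97.  -130.5]
off in final axes [ 101.4 -162.2  -11.3] horiz 162.6
```

```bash
python3 -m pendant '{"offset":[[0,0,0],[0,0,0],[0,0,0],[0,0,0],[0,0,0],[0,0,0],[0,-40,-3],[0,-40,-3],[0,-40,-3],[0,-42,-2],[0,0,0],[0,0,0]],"yaw":[8.24,8.24,8.24,8.24,8.24,8.24,0,0,0,0,0,0],"gripper":[-1,-1,-1,-1,-1,-1,-0.5,-0.5,-0.5,-0.5,-0.5,-0.5]}'
python3 - <<'E'
from h import *
to([527,16,130],-128.5)
for n in ('scene','top'):
    d=snap(n,n+'1')
    x0,x1,y0,y1=(170,340,120,325) if n=='scene' else (200,360,80,260)
    cv2.imwrite(f'pics/{n}1b.png',cv2.resize(d['pixels'][y0:y1,x0:x1,::-1],None,fx=3,fy=3,interpolation=cv2.INTER_CUBIC))
E
```

```text
time: 2.7
eef_pos: [527.5, 15.1, 230.6]
eef_rot: [-1.832, 0.642, 1.835]
ft_force: [-0.2, -0.2, -0.0]
width: 63.8
t 2.7 pos [527.5  15.1 230.6] F [-0.2 -0.2 -0. ] w 63.8 j [-0.12  0.05  1.55 -0.    1.54  2.13]
[[-0.001 -0.623 -0.782]
 [-0.    -0.782  0.623]
 [-1.     0.001  0.001]]
phi now -128.55 yaw needed -0.05 world d [  -0.5    0.9 -100.6] off now [100.6  -0.5   0.8]
off in final axes [100.6  -0.4   0.9] horiz 1.0
```

View pics/scene1b.png

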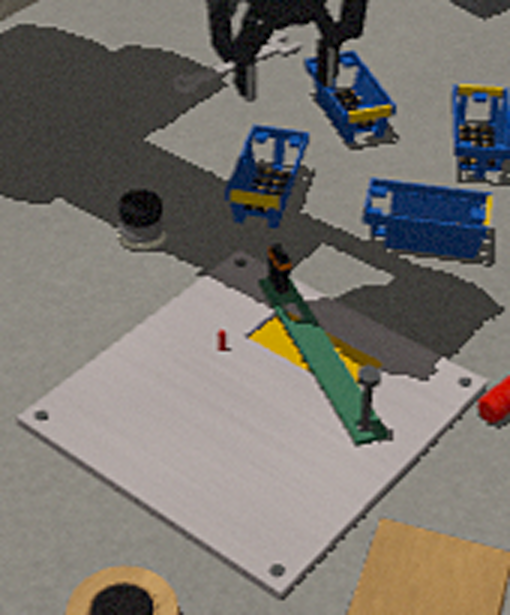

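View pics/top1b.png

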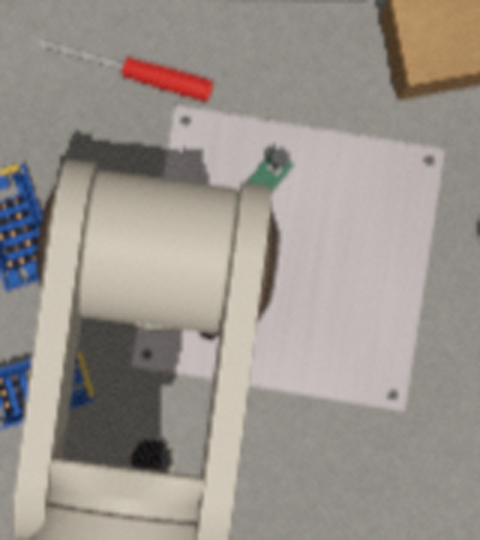

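```bash
python3 -m pendant '{"offset":[[40,0,6],[40,0,0],[40,0,0],[40,0,0],[30,0,0],[14,0,0],[0,0,0],[0,0,0]],"yaw":[0,0,0,0,0,0,0,0],"gripper":[-0.5,-0.5,-0.5,-0.5,-0.5,-0.5,-0.5,-0.5]}'
python3 - <<'E'
from h import *
st()
for n in ('scene',):
    d=snap(n,n+'2')
    x0,x1,y0,y1=(170,340,120,325) if n=='scene' else (200,360,80,260)
    cv2.imwrite(f'pics/{n}2b.png',cv2.resize(d['pixels'][180:280,200:300,::-1],None,fx=5,fy=5,interpolation=cv2.INTER_CUBIC))
E
```

```text
time: 3.6
eef_pos: [523.1, 18.8, 28.7]
eef_rot: [-1.833, 0.643, 1.83]
ft_force: [-0.1, 0.2, 0.9]
width: 63.9
t 3.6 pos [523.1  18.8  28.7] F [-0.1  0.2  0.9] w 63.9 j [-0.11  0.2   1.81  0.    1.13  2.13]
[[ 0.001 -0.625 -0.781]
 [-0.    -0.781  0.625]
 [-1.    -0.001 -0.001]]
```

View pics/scene2b.png

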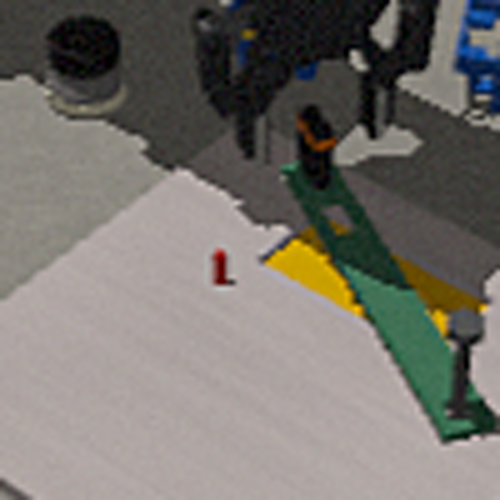

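```bash
python3 -m pendant '{"offset":[[0,0,0],[0,0,0],[0,0,0],[0,0,0],[0,0,0],[0,0,0],[0,0,0],[0,0,0],[0,0,0],[0,0,0]],"yaw":[0,0,0,0,0,0,0,0,0,0],"gripper":[1,1,1,1,1,1,1,1,1,1]}' 70
python3 -m pendant '{"offset":[[-5,0,0],[-6,0,0],[-8,0,0],[-8,0,0],[-5,0,0],[0,0,0],[0,0,0]],"yaw":[0,0,0,0,0,0,0],"gripper":[1,1,1,1,1,1,1]}'
python3 - <<'E'
from h import *
st()
for n in ('scene',):
    d=snap(n,n+'3')
    cv2.imwrite(f'pics/{n}3b.png',cv2.resize(d['pixels'][180:280,200:300,::-1],None,fx=5,fy=5,interpolation=cv2.INTER_CUBIC))
E
```

```text
time: 4.65
eef_pos: [522.7, 19.4, 27.8]
eef_rot: [-1.832, 0.642, 1.831]
ft_force: [-1.8, 0.4, 6.7]
width: 11.0
time: 5.35
eef_pos: [522.4, 19.3, 59.3]
eef_rot: [-1.832, 0.643, 1.832]
ft_force: [0.1, 0.6, -2.1]
width: 10.9
t 5.35 pos [522.4  19.3  59.3] F [ 0.1  0.6 -2.1] w 10.9 j [-0.11  0.17  1.78  0.    1.19  2.14]
[[ 0.    -0.625 -0.781]
 [ 0.    -0.781  0.625]
 [-1.    -0.    -0.   ]]
```

View pics/scene3b.png

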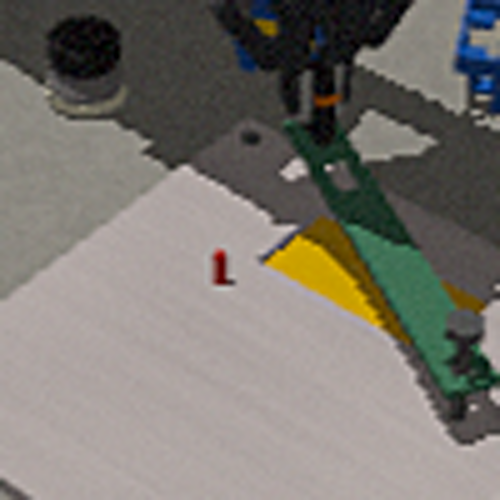

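```bash
python3 -m pendant '{"offset":[[0,21.15,-1.1],[0,21.15,-1.1],[0,21.15,-1.1],[0,21.15,-1.1],[0,21.15,-1.1],[0,0,0],[0,0,0]],"yaw":[-6,-6,-6,-6,-6,0,0],"gripper":[1,1,1,1,1,1,1]}'
python3 - <<'E'
from h import *
s,M=st(); p=np.array([680.8,-106.6]); d=s['eef_pos'][:2]-p; print(np.hypot(*d),np.degrees(np.arctan2(d[1],d[0])),np.degrees(np.arctan2(M[1,2],M[0,2])))
d=snap('scene','scene4')
cv2.imwrite(f'pics/scene4b.png',cv2.resize(d['pixels'][180:300,190:310,::-1],None,fx=4,fy=4,interpolation=cv2.INTER_CUBIC))
E
```

```text
time: 6.1
eef_pos: [480.3, -76.7, 59.1]
eef_rot: [-2.141, 0.165, 2.142]
ft_force: [0.3, -0.0, -1.3]
width: 11.2
t 6.1 pos [480.3 -76.7  59.1] F [ 0.3 -0.  -1.3] w 11.2 j [-0.32  0.09  1.87  0.    1.18  1.41]
[[-0.    -0.153 -0.988]
 [ 0.    -0.988  0.153]
 [-1.    -0.     0.   ]]
202.7503856006476 171.51808441637678 171.18402214772655
```

View pics/scene4b.png

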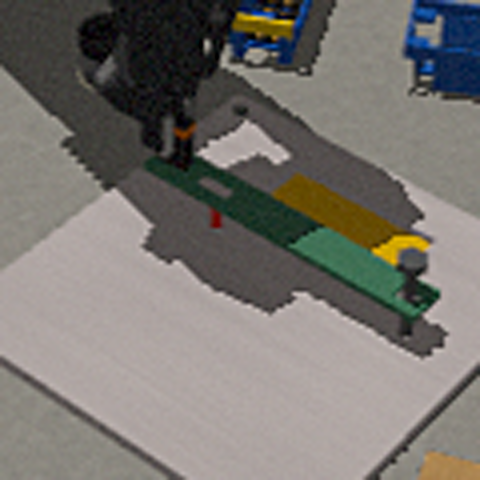

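```bash
python3 -m pendant '{"offset":[[0,21.15,-1.1],[0,21.15,-1.1],[0,21.15,-1.1],[0,21.15,-1.1],[0,21.15,-1.1],[0,21.15,-1.1],[0,0,0],[10,0,0],[10,0,0],[8,0,0],[2,0,0],[0,0,0]],"yaw":[-6,-6,-6,-6,-6,-6,0,0,0,0,0,0],"gripper":[1,1,1,1,1,1,1,1,1,1,1,1]}'
python3 - <<'E'
from h import *
s,M=st(); p=np.array([680.8,-106.6]); d=s['eef_pos'][:2]-p; print(np.hypot(*d),np.degrees(np.arctan2(d[1],d[0])),np.degrees(np.arctan2(M[1,2],M[0,2])))
d=snap('scene','scene5')
cv2.imwrite(f'pics/scene5b.png',cv2.resize(d['pixels'][180:320,170:310,::-1],None,fx=4,fy=4,interpolation=cv2.INTER_CUBIC))
E
```

```text
time: 7.35
eef_pos: [500.4, -199.5, 28.9]
eef_rot: [1.955, 0.476, -1.956]
ft_force: [0.4, -0.1, -0.9]
width: 10.8
t 7.35 pos [ 500.4 -199.5   28.9] F [ 0.4 -0.1 -0.9] w 10.8 j [-0.52  0.23  1.77  0.    1.14  0.57]
[[-0.001  0.459 -0.888]
 [ 0.001 -0.888 -0.459]
 [-1.    -0.001  0.   ]]
202.89802018155416 -152.73731673122273 -152.66523968053056
```

View pics/scene5b.png

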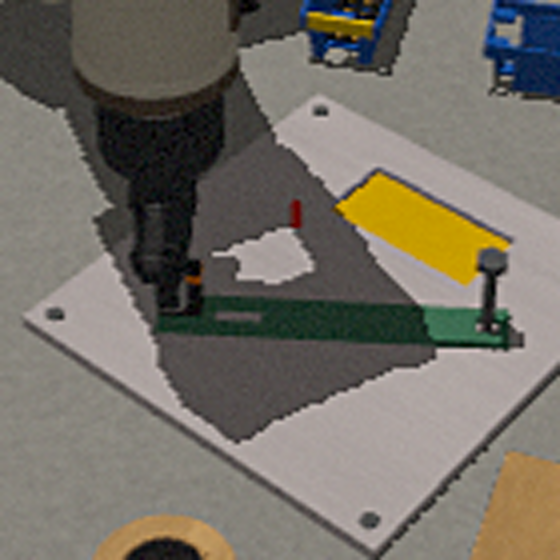

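```bash
python3 -m pendant '{"offset":[[1,0,0],[0,0,0],[0,0,0],[0,0,0],[0,0,0],[0,0,0],[0,0,0],[0,0,0],[-10,0,0],[-30,0,0],[-40,0,0],[-40,0,0],[-40,0,0],[-30,0,0],[0,0,0]],"yaw":[0,0,0,0,0,0,0,0,0,0,0,0,0,0,0],"gripper":[1,0,-0.3,-0.5,-0.5,-0.5,-0.5,-0.5,-0.5,-0.5,-1,-1,-1,-1,-1]}'
python3 - <<'E'
from meas import *
# T4 pick
to([608,172.7,190],-70.7)
d=snap('top','top6'); trays(d)
cv2.imwrite(f'pics/top6b.png',cv2.resize(d['pixels'][80:260,100:360,::-1],None,fx=3,fy=3,interpolation=cv2.INTER_CUBIC))
E
```

```text
time: 8.9
eef_pos: [501.8, -200.6, 223.6]
eef_rot: [1.959, 0.47, -1.948]
ft_force: [-0.6, 0.1, 0.3]
width: 85.3
t 8.9 pos [ 501.8 -200.6  223.6] F [-0.6  0.1  0.3] w 85.3 j [-0.52  0.08  1.54  0.    1.52  0.57]
[[ 0.006  0.459 -0.888]
 [-0.003 -0.888 -0.459]
 [-1.     0.006 -0.004]]
phi now -62.66 yaw needed 8.04 world d [106.2 373.3 -33.6] off now [  32.9 -283.  -265.7]
off in final axes [  33.6 -317.2 -223.6] horiz 388.1
tray c [435.5 152.4] mean [435.6 152.3] size [ 60. 123.] yaw -72.6 yel [453.  95.] 2
tray c [435.9 334.1] mean [435.6 334. ] size [ 60. 124.] yaw -40.6 yel [481. 295.] 2
tray c [591.8 346.9] mean [591.8 346.7] size [ 60. 125.] yaw 114.8 yel [565. 401.] 2
tray c [608.3 172.8] mean [607.7 172.5] size [123.  60.] yaw 19.3 yel [665. 193.] 2
```

View pics/top6b.png

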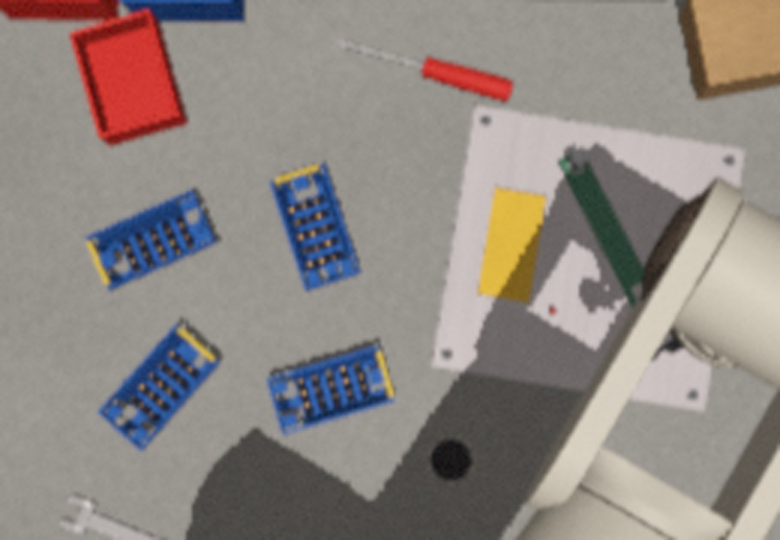

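```bash
python3 -m pendant '{"offset":[[0,0,0],[0,-35.2,-24.8],[0,-35.2,-24.8],[0,-35.2,-24.8],[0,-35.2,-24.8],[0,-35.2,-24.8],[0,-35.2,-24.8],[0,-35.2,-24.8],[0,-35.2,-24.8],[0,-35.2,-24.8],[0,0,0],[0,0,0]],"yaw":[8.1,0,0,0,0,0,0,0,0,0,0,0],"gripper":[-1,-1,-1,-1,-1,-1,-1,-1,-1,-1,-1,-1]}'
python3 - <<'E'
from meas import *
to([608.2,173,21],-70.7)
d=snap('scene','scene7')
cv2.imwrite(f'pics/scene7b.png',cv2.resize(d['pixels'][100:300,190:390,::-1],None,fx=3,fy=3,interpolation=cv2.INTER_CUBIC))
E
```

```text
time: 10.15
eef_pos: [606.5, 173.4, 217.1]
eef_rot: [2.036, 0.347, -2.041]
ft_force: [-0.4, -0.1, 0.8]
width: 85.6
t 10.15 pos [606.5 173.4 217.1] F [-0.4 -0.1  0.8] w 85.6 j [ 0.16  0.27  1.32 -0.    1.55  1.39]
[[-0.002  0.331 -0.944]
 [-0.    -0.944 -0.331]
 [-1.    -0.     0.002]]
phi now -70.66 yaw needed 0.04 world d [   1.7   -0.4 -196.1] off now [196.    1.   -1.9]
off in final axes [196.1   0.9  -1.4] horiz 1.7
```

View pics/scene7b.png

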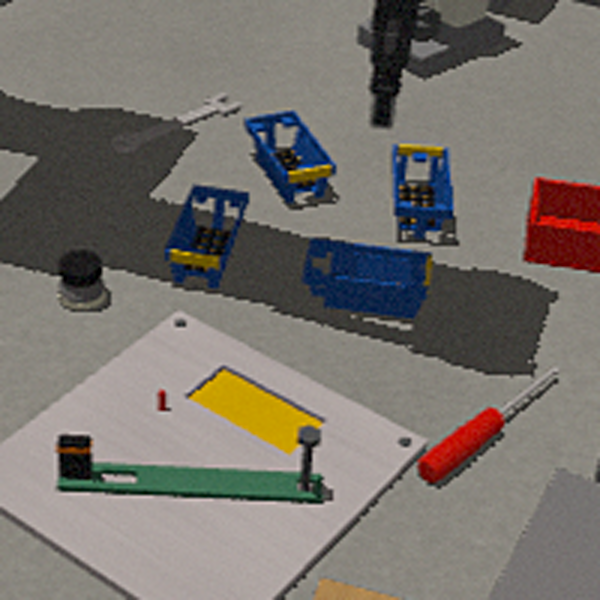

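```bash
python3 -m pendant '{"offset":[[40,0,-1.5],[40,0.5,0],[40,0,0],[40,0,0],[26,0,0],[10,0,0],[0,0,0],[0,0,0],[0,0,0],[0,0,0],[0,0,0],[0,0,0],[0,0,0],[0,0,0]],"yaw":[0,0,0,0,0,0,0,0,0,0,0,0,0,0],"gripper":[-1,-1,-1,-1,-1,-1,-1,-1,1,1,1,1,1,1]}' 60
python3 - <<'E'
from meas import *
st()
d=snap('scene','scene8')
cv2.imwrite(f'pics/scene8b.png',cv2.resize(d['pixels'][140:240,270:370,::-1],None,fx=5,fy=5,interpolation=cv2.INTER_CUBIC))
E
```

```text
time: 11.6
eef_pos: [609.3, 172.8, 24.2]
eef_rot: [2.042, 0.346, -2.037]
ft_force: [-2.6, -2.1, 10.2]
width: 61.0
t 11.6 pos [609.3 172.8  24.2] F [-2.6 -2.1 10.2] w 61.0 j [ 0.15  0.41  1.54 -0.    1.19  1.39]
[[ 0.002  0.33  -0.944]
 [ 0.    -0.944 -0.33 ]
 [-1.     0.001 -0.002]]
```

View pics/scene8b.png

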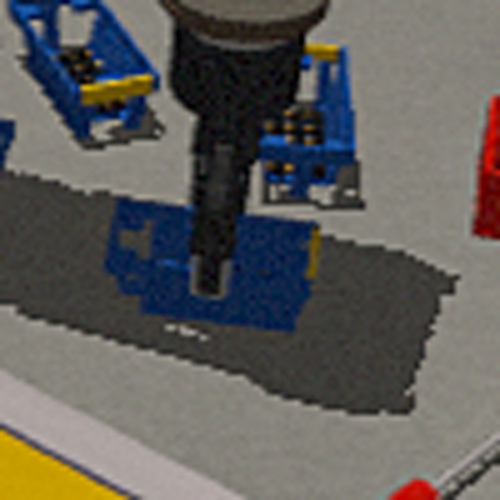

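```bash
python3 -m pendant '{"offset":[[-10,0,0],[-25,0,0],[-30,0,0],[0,0,0],[0,0,0],[0,0,0],[0,0,0],[0,0,0],[0,0,0]],"yaw":[0,0,0,7,7,7,7,0,0],"gripper":[1,1,1,1,1,1,1,1,1]}'
python3 - <<'E'
from meas import *
to([597.9,-36.9,28],-98.6)
d=snap('scene','scene9')
cv2.imwrite(f'pics/scene9b.png',cv2.resize(d['pixels'][140:240,270:370,::-1],None,fx=5,fy=5,interpolation=cv2.INTER_CUBIC))
E
```

```text
time: 12.55
eef_pos: [608.6, 172.7, 87.9]
eef_rot: [-2.144, 0.16, 2.143]
ft_force: [0.5, -0.2, -2.5]
width: 60.7
t 12.55 pos [608.6 172.7  87.9] F [ 0.5 -0.2 -2.5] w 60.7 j [0.15 0.35 1.48 0.   1.31 1.87]
[[ 0.    -0.149 -0.989]
 [ 0.    -0.989  0.149]
 [-1.    -0.    -0.   ]]
phi now -98.54 yaw needed 0.06 world d [ -10.7 -209.6  -59.9] off now [ 59.8 208.9 -20.5]
off in final axes [ 59.9 208.9 -20.7] horiz 209.9
```

View pics/scene9b.png

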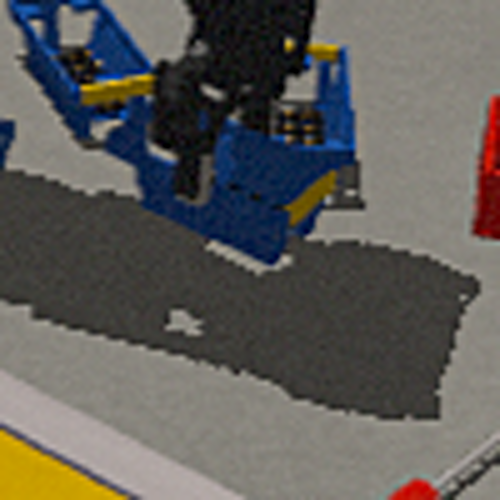

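```bash
python3 -m pendant '{"offset":[[0,34.8,-3.4],[0,34.8,-3.4],[0,34.8,-3.4],[0,34.8,-3.4],[0,34.8,-3.4],[0,34.8,-3.4],[0,0,0],[0,0,0]],"yaw":[0,0,0,0,0,0,0,0],"gripper":[1,1,1,1,1,1,1,1]}'
python3 - <<'E'
from meas import *
to([597.9,-36.9,28],-98.6)
d=snap('scene','scene10')
cv2.imwrite(f'pics/scene10b.png',cv2.resize(d['pixels'][150:270,220:340,::-1],None,fx=5,fy=5,interpolation=cv2.INTER_CUBIC))
E
```

```text
time: 13.4
eef_pos: [596.9, -37.4, 87.5]
eef_rot: [-2.142, 0.163, 2.142]
ft_force: [-0.0, 0.2, -2.4]
width: 60.9
t 13.4 pos [596.9 -37.4  87.5] F [-0.   0.2 -2.4] w 60.9 j [-0.19  0.28  1.57  0.    1.28  1.53]
[[ 0.    -0.152 -0.988]
 [ 0.    -0.988  0.152]
 [-1.    -0.    -0.   ]]
phi now -98.73 yaw needed -0.13 world d [  1.    0.5 -59.5] off now [59.5 -0.6 -0.9]
off in final axes [59.5 -0.6 -0.9] horiz 1.1
```

View pics/scene10b.png

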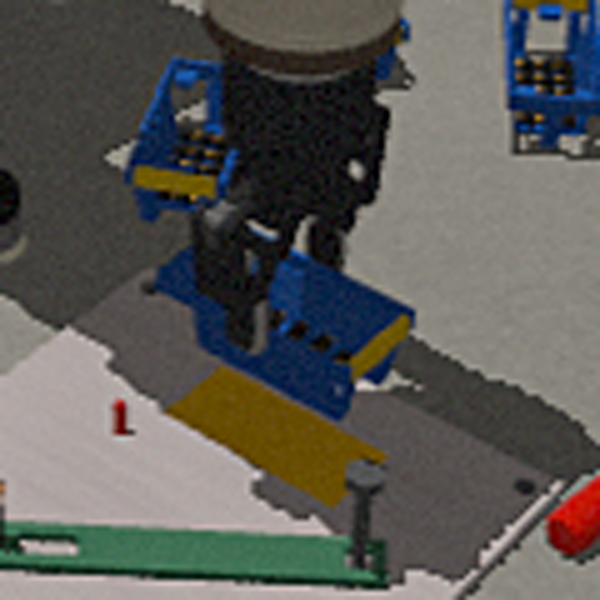

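```bash
python3 -m pendant '{"offset":[[20,-0.6,-0.9],[20,0,0],[10,0,0],[5,0,0],[3,0,0],[1,0,0],[0,0,0],[0,0,0]],"yaw":[0,0,0,0,0,0,0,0],"gripper":[1,1,1,1,1,1,1,1]}'
python3 - <<'E'
from meas import *
to([597.9,-36.9,28],-98.6)
d=snap('scene','scene11')
cv2.imwrite(f'pics/scene11b.png',cv2.resize(d['pixels'][150:270,220:340,::-1],None,fx=5,fy=5,interpolation=cv2.INTER_CUBIC))
E
```

```text
time: 14.25
eef_pos: [598.2, -36.4, 28.9]
eef_rot: [-2.143, 0.164, 2.141]
ft_force: [-0.6, -0.2, -2.5]
width: 60.7
t 14.25 pos [598.2 -36.4  28.9] F [-0.6 -0.2 -2.5] w 60.7 j [-0.19  0.34  1.63  0.    1.17  1.53]
[[ 0.001 -0.152 -0.988]
 [-0.    -0.988  0.152]
 [-1.    -0.    -0.001]]
phi now -98.76 yaw needed -0.16 world d [-0.3 -0.5 -0.9] off now [0.9 0.6 0.2]
off in final axes [0.9 0.6 0.2] horiz 0.6
```

View pics/scene11b.png

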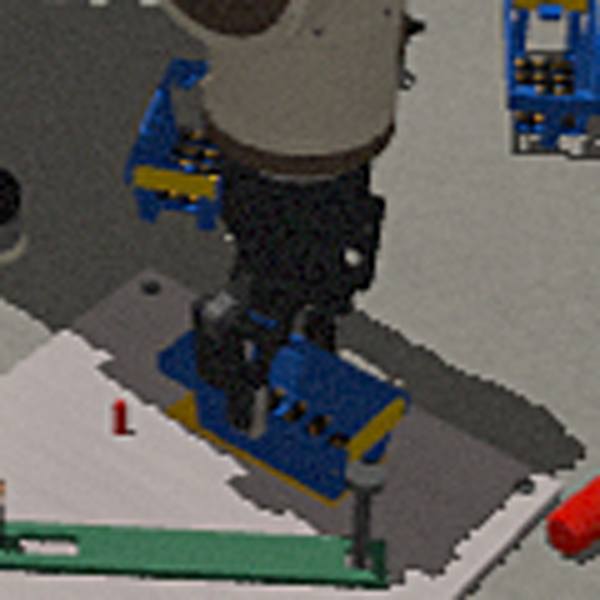

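```bash
python3 -m pendant '{"offset":[[0.8,0,0],[0,0,0],[0.8,0,0],[0,0,0],[0,0,0]],"yaw":[0,0,0,0,0],"gripper":[1,1,1,1,1]}'
```

```text
time: 14.8
eef_pos: [598.2, -36.4, 28.2]
eef_rot: [-2.143, 0.164, 2.141]
ft_force: [-9.0, 0.7, 16.7]
width: 60.5
```

```bash
python3 -m pendant '{"offset":[[0,0,0],[0,0,0],[0,0,0],[0,0,0],[0,0,0],[0,0,0],[-10,0,0],[-30,0,0],[-40,0,0],[-40,0,0],[-40,0,0],[0,-45,0],[0,-45,0],[0,-45,0],[0,-45,0],[0,-45,0],[0,-45,0],[0,0,0]],"yaw":[0,0,0,0,0,0,0,0,0,0,0,0,0,0,0,0,0,0],"gripper":[-1,-1,-1,-1,-1,-1,-1,-1,-1,-1,-1,-1,-1,-1,-1,-1,-1,-1]}'
python3 -m pendant '{"offset":[[0,0,0],[0,0,0],[0,0,0],[0,0,0],[0,0,0],[0,0,0],[0,0,0],[0,0,0],[0,0,0],[0,0,0],[0,0,0],[0,0,0],[0,0,0],[0,0,0],[0,0,0],[0,0,0]],"yaw":[-8.23,-8.23,-8.23,-8.23,-8.23,-8.23,-8.23,-8.23,-8.23,-8.23,-8.23,-8.23,-8.23,-8.23,-8.23,0],"gripper":[-1,-1,-1,-1,-1,-1,-1,-1,-1,-1,-1,-1,-1,-1,-1,-1]}'
python3 - <<'E'
from meas import *
to([591.9,347.2,24],24.8)
d=snap('scene','scene12'); e=snap('top','top12'); trays(e)
cv2.imwrite(f'pics/scene12b.png',np.hstack([cv2.resize(d['pixels'][190:290,210:310,::-1],None,fx=4,fy=4,interpolation=cv2.INTER_CUBIC),cv2.resize(e['pixels'][110:210,230:330,::-1],None,fx=4,fy=4,interpolation=cv2.INTER_CUBIC)]))
E
```

```text
time: 16.6
eef_pos: [638.7, 235.5, 187.0]
eef_rot: [-2.143, 0.158, 2.144]
ft_force: [0.5, -0.7, -0.0]
width: 85.6
time: 18.2
eef_pos: [639.0, 230.1, 187.4]
eef_rot: [0.884, 1.383, -0.884]
ft_force: [-0.5, -0.1, -0.2]
width: 85.3
t 18.2 pos [639.  230.1 187.4] F [-0.5 -0.1 -0.2] w 85.3 j [ 0.23  0.38  1.23  0.    1.52 -0.2 ]
[[ 0.     0.907  0.42 ]
 [ 0.     0.42  -0.907]
 [-1.     0.     0.   ]]
phi now 24.84 yaw needed 0.04 world d [ -47.1  117.1 -163.4] off now [ 163.4    6.3 -126. ]
off in final axes [ 163.4    6.3 -126. ] horiz 126.2
tray c [442.1 129.2] mean [441.6 128.9] size [61. 74.] yaw -72.5 yel [451.  95.] 2
tray c [598.3 -35.2] mean [598.1 -35.1] size [ 58. 120.] yaw -8.8 yel [640. -41.] 2
```

View pics/scene12b.png

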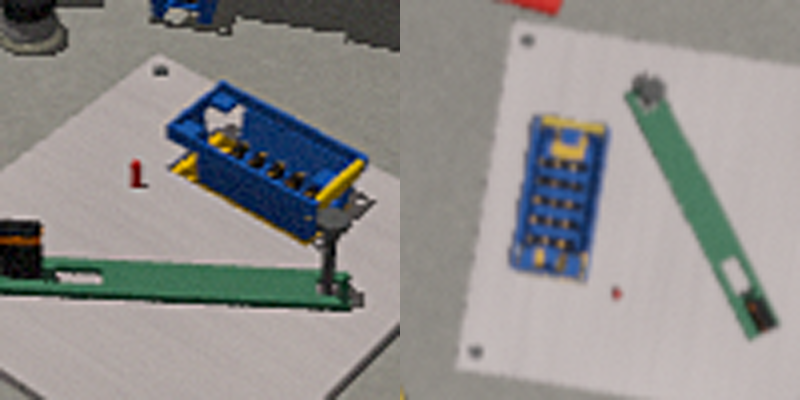

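```bash
python3 -m pendant '{"offset":[[0,2.1,-42],[0,2.1,-42],[0,2.1,-42],[0,0,0],[40,0,0],[40,0,0],[40,0,0],[30,0,0],[10,0,0],[2,0,0],[0,0,0],[0,0,0]],"yaw":[0,0,0,0,0,0,0,0,0,0,0,0],"gripper":[-1,-1,-1,-1,-1,-1,-1,-1,-1,-1,-1,-1]}'
python3 - <<'E'
from meas import *
to([591.9,347.2,24],24.8)
d=snap('scene','scene13')
cv2.imwrite(f'pics/scene13b.png',cv2.resize(d['pixels'][110:230,270:390,::-1],None,fx=4,fy=4,interpolation=cv2.INTER_CUBIC))
E
```

```text
time: 19.5
eef_pos: [593.0, 348.0, 26.8]
eef_rot: [0.888, 1.381, -0.885]
ft_force: [-0.2, -0.3, -0.1]
width: 85.5
t 19.5 pos [593.  348.   26.8] F [-0.2 -0.3 -0.1] w 85.5 j [ 0.42  0.51  1.39  0.    1.24 -0.01]
[[ 0.002  0.909  0.417]
 [ 0.001  0.417 -0.909]
 [-1.     0.003 -0.   ]]
phi now 24.65 yaw needed -0.15 world d [-1.1 -0.8 -2.8] off now [ 2.8 -1.3  0.2]
off in final axes [ 2.8 -1.3  0.2] horiz 1.4
```

View pics/scene13b.png

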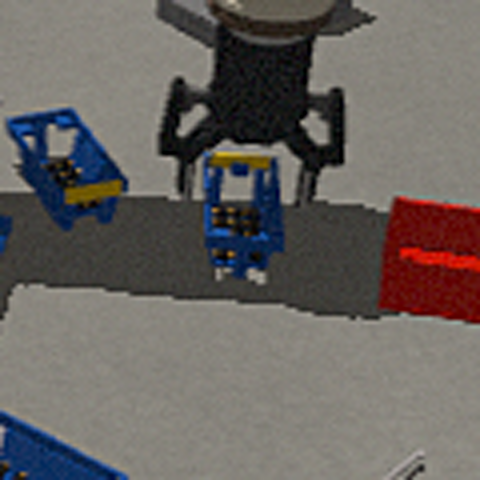

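```bash
python3 -m pendant '{"offset":[[2,-1.2,0],[0,0,0],[0,0,0],[0,0,0],[0,0,0],[0,0,0],[0,0,0]],"yaw":[0,0,0,0,0,0,0],"gripper":[-1,-1,1,1,1,1,1]}'
python3 -m pendant '{"offset":[[-5,0,0],[-20,0,0],[-35,0,0],[-35,0,0],[0,0,0],[0,0,0],[0,0,0],[0,0,0],[0,0,0],[0,0,0],[0,0,0],[0,0,0],[0,0,0]],"yaw":[0,0,0,0,-8.1,-8.1,-8.1,-8.1,-8.1,-8.1,-8.1,0,0],"gripper":[1,1,1,1,1,1,1,1,1,1,1,1,1]}'
python3 - <<'E'
from meas import *
to([597.7,-36.2,68],81.4)
d=snap('scene','scene14')
cv2.imwrite(f'pics/scene14b.png',cv2.resize(d['pixels'][100:240,240:380,::-1],None,fx=4,fy=4,interpolation=cv2.INTER_CUBIC))
E
```

```text
time: 20.25
eef_pos: [591.3, 347.3, 23.3]
eef_rot: [0.887, 1.382, -0.886]
ft_force: [-2.0, -0.2, 6.0]
width: 60.9
time: 21.55
eef_pos: [591.0, 347.1, 117.8]
eef_rot: [0.121, 1.568, -0.121]
ft_force: [0.4, 0.4, -0.6]
width: 60.5
t 21.55 pos [591.  347.1 117.8] F [ 0.4  0.4 -0.6] w 60.5 j [ 0.42  0.43  1.31  0.    1.4  -1.  ]
[[-0.     0.154  0.988]
 [ 0.     0.988 -0.154]
 [-1.    -0.    -0.   ]]
phi now 81.14 yaw needed -0.26 world d [   6.7 -383.3  -49.8] off now [  49.8 -377.7   65.7]
off in final axes [  49.8 -378.    64. ] horiz 383.4
```

View pics/scene14b.png

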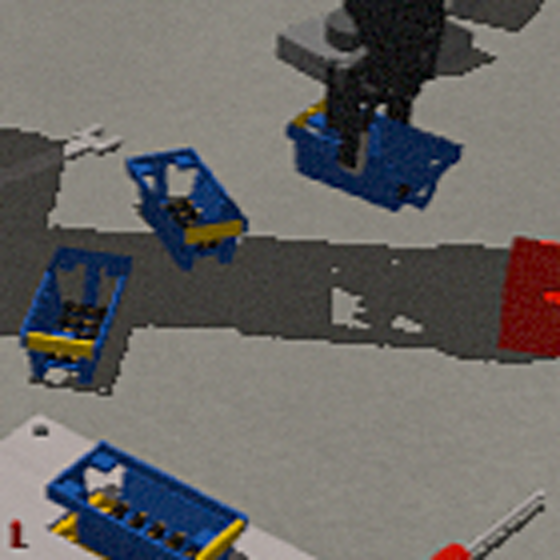

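```bash
python3 -m pendant '{"offset":[[0,-42,7.2],[0,-42,7.2],[0,-42,7.2],[0,-42,7.2],[0,-42,7.2],[0,-42,7.2],[0,-42,7.2],[0,-42,7.2],[0,-42,7.2],[0,0,0],[0,0,0]],"yaw":[-0.2,0,0,0,0,0,0,0,0,0,0],"gripper":[1,1,1,1,1,1,1,1,1,1,1]}'
python3 - <<'E'
from meas import *
to([597.7,-36.2,68],81.4)
d=snap('scene','scene15')
cv2.imwrite(f'pics/scene15b.png',cv2.resize(d['pixels'][150:270,220:340,::-1],None,fx=5,fy=5,interpolation=cv2.INTER_CUBIC))
E
```

```text
time: 22.7
eef_pos: [599.7, -37.1, 117.7]
eef_rot: [0.119, 1.568, -0.119]
ft_force: [-0.1, 0.7, -1.6]
width: 60.2
t 22.7 pos [599.7 -37.1 117.7] F [-0.1  0.7 -1.6] w 60.2 j [-0.19  0.27  1.53  0.    1.34 -1.61]
[[-0.     0.151  0.989]
 [ 0.     0.989 -0.151]
 [-1.     0.    -0.   ]]
phi now 81.33 yaw needed -0.07 world d [ -2.    0.9 -49.7] off now [49.7  0.6 -2.1]
off in final axes [49.7  0.6 -2.1] horiz 2.2
```

View pics/scene15b.png

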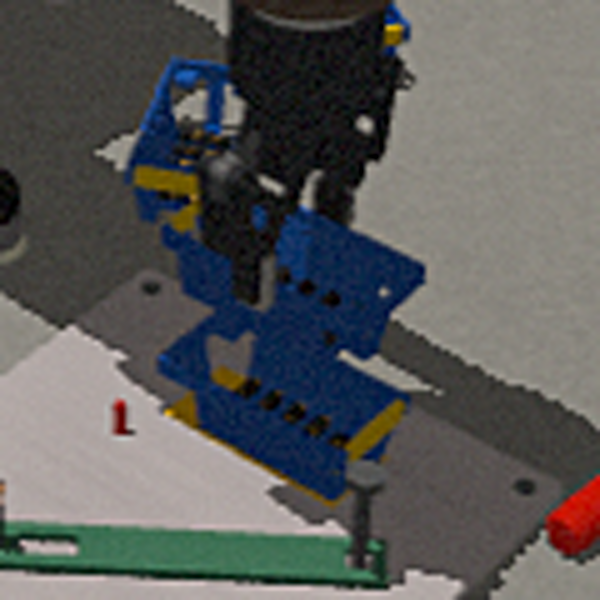

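```bash
python3 -m pendant '{"offset":[[15,0.6,-2],[15,0,0],[10,0,0],[4,0,0],[0,0,0],[2,0,0],[0,0,0],[0,0,0]],"yaw":[0,0,0,0,0,0,0,0],"gripper":[1,1,1,1,1,1,1,1]}'
python3 - <<'E'
from meas import *
to([597.7,-36.2,68],81.4)
d=snap('scene','scene16')
cv2.imwrite(f'pics/scene16b.png',cv2.resize(d['pixels'][150:270,220:340,::-1],None,fx=5,fy=5,interpolation=cv2.INTER_CUBIC))
E
```

```text
time: 23.55
eef_pos: [598.0, -35.5, 72.1]
eef_rot: [0.115, 1.567, -0.115]
ft_force: [0.5, -0.8, -1.4]
width: 60.6
t 23.55 pos [598.  -35.5  72.1] F [ 0.5 -0.8 -1.4] w 60.6 j [-0.19  0.3   1.59  0.    1.25 -1.61]
[[ 0.001  0.146  0.989]
 [-0.     0.989 -0.146]
 [-1.     0.     0.001]]
phi now 81.59 yaw needed 0.19 world d [-0.3 -0.7 -4.1] off now [ 4.1 -0.8 -0.2]
off in final axes [ 4.1 -0.8 -0.2] horiz 0.8
```

View pics/scene16b.png

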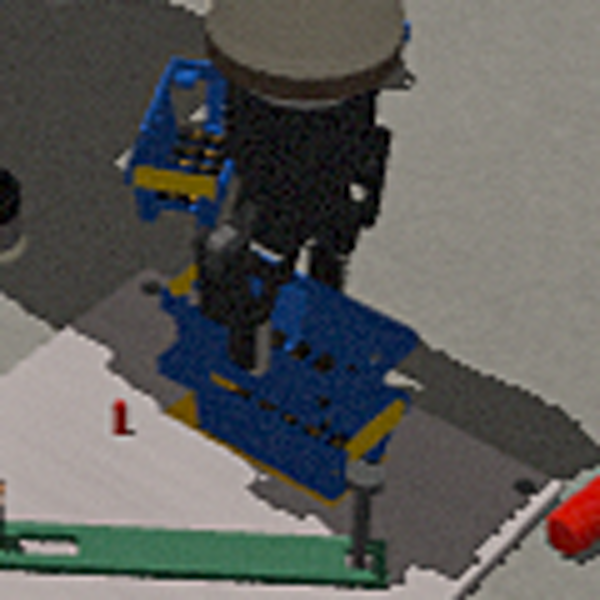

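```bash
python3 -m pendant '{"offset":[[1,0,0],[1,0,0],[0,0,0],[1,0,0],[0,0,0]],"yaw":[0,0,0,0,0],"gripper":[1,1,1,1,1]}'
python3 -m pendant '{"offset":[[0.8,0,0],[0,0,0],[0.6,0,0],[0,0,0],[0,0,0]],"yaw":[0,0,0,0,0],"gripper":[1,1,1,1,1]}'
```

```text
time: 24.1
eef_pos: [597.8, -35.4, 68.6]
eef_rot: [0.115, 1.568, -0.115]
ft_force: [0.5, -0.3, -1.1]
width: 60.3
time: 24.6
eef_pos: [597.8, -35.4, 67.3]
eef_rot: [0.115, 1.568, -0.115]
ft_force: [0.5, -0.1, -0.9]
width: 61.0
```

```bash
python3 -m pendant '{"offset":[[0.6,0,0],[0,0,0],[0,0,0],[0.5,0,0],[0,0,0]],"yaw":[0,0,0,0,0],"gripper":[1,1,1,1,1]}'
```

```text
time: 25.1
eef_pos: [597.9, -35.4, 67.3]
eef_rot: [0.115, 1.567, -0.115]
ft_force: [-5.2, 0.5, 11.9]
width: 61.0
```

Run:
```python
from meas import *
d=snap('scene','scene17')
cv2.imwrite(f'pics/scene17b.png',cv2.resize(d['pixels'][180:260,230:310,::-1],None,fx=7,fy=7,interpolation=cv2.INTER_CUBIC))
```

```text
(no output)
```

View pics/scene17b.png

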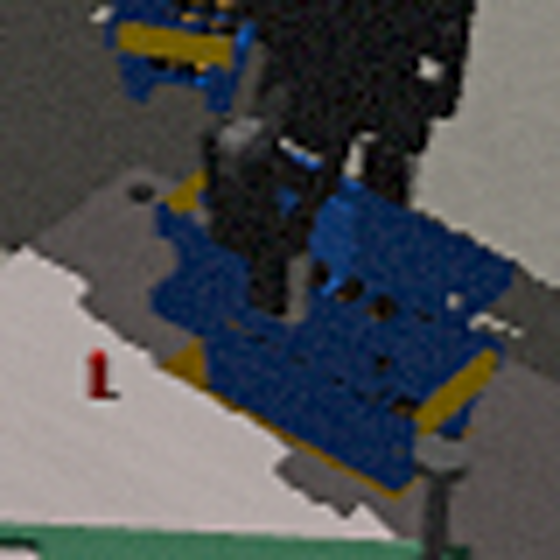

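```bash
python3 -m pendant '{"offset":[[0,0,0],[0,0,0],[0,0,0],[0,0,0],[0,0,0],[-10,0,0],[-30,0,0],[-40,0,0],[-40,0,0],[0,45,0],[0,45,0],[0,45,0],[0,45,0],[0,45,0],[0,0,0],[0,0,0],[0,0,0],[0,0,0],[0,0,0],[0,0,0]],"yaw":[0,0,0,0,0,0,0,0,0,0,0,0,0,0,8.12,8.12,8.12,8.12,0,0],"gripper":[-1,-1,-1,-1,-1,-1,-1,-1,-1,-1,-1,-1,-1,-1,-1,-1,-1,-1,-1,-1]}'
python3 - <<'E'
from meas import *
to([435.8,334.4,23.5],49.2)
d=snap('scene','scene18'); e=snap('top','top18'); trays(e); trays(e,z=89)
cv2.imwrite(f'pics/scene18b.png',np.hstack([cv2.resize(d['pixels'][190:290,210:310,::-1],None,fx=4,fy=4,interpolation=cv2.INTER_CUBIC),cv2.resize(e['pixels'][110:210,230:330,::-1],None,fx=4,fy=4,interpolation=cv2.INTER_CUBIC)]))
E
```

```text
time: 27.15
eef_pos: [630.7, 187.2, 186.8]
eef_rot: [0.555, 1.498, -0.555]
ft_force: [-0.0, 0.4, 0.1]
width: 85.5
t 27.15 pos [630.7 187.2 186.8] F [-0.   0.4  0.1] w 85.5 j [ 0.17  0.34  1.29  0.    1.51 -0.69]
[[ 0.     0.651  0.759]
 [ 0.     0.759 -0.651]
 [-1.     0.     0.   ]]
phi now 49.36 yaw needed 0.16 world d [-194.9  147.2 -163.3] off now [ 163.2  -15.3 -243.8]
off in final axes [ 163.3  -15.9 -243.8] horiz 244.3
tray c [602.4 -35.3] mean [602.5 -35.2] size [ 60. 127.] yaw 171.6 yel [542. -27.] 2
tray c [597.  -34.1] mean [597.2 -34. ] size [ 58. 123.] yaw 171.6 yel [538. -26.] 2
```

View pics/scene18b.png

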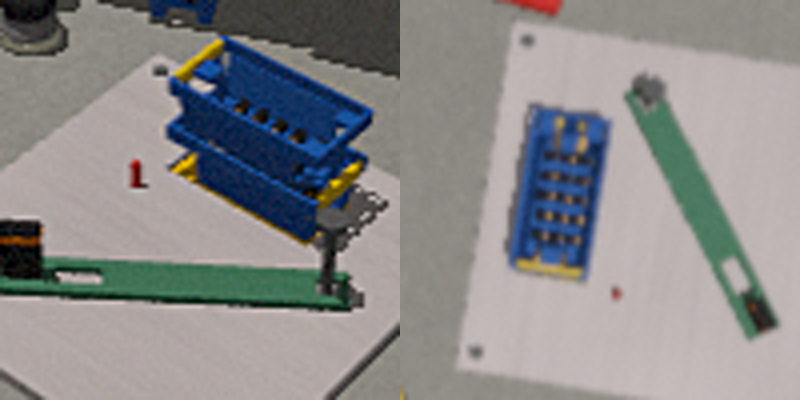

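```bash
python3 -m pendant '{"offset":[[0,-2.6,-40.6],[0,-2.6,-40.6],[0,-2.6,-40.6],[0,-2.6,-40.6],[0,-2.6,-40.6],[0,-2.6,-40.6],[0,0,0],[40,0,0],[40,0,0],[40,0,0],[30,0,0],[10,0,0],[2,0,0],[0,0,0],[0,0,0]],"yaw":[0,0,0,0,0,0,0,0,0,0,0,0,0,0,0],"gripper":[-1,-1,-1,-1,-1,-1,-1,-1,-1,-1,-1,-1,-1,-1,-1]}'
python3 - <<'E'
from meas import *
to([435.8,334.4,23.5],49.2)
d=snap('scene','scene19')
cv2.imwrite(f'pics/scene19b.png',cv2.resize(d['pixels'][100:220,220:340,::-1],None,fx=4,fy=4,interpolation=cv2.INTER_CUBIC))
E
```

```text
time: 28.75
eef_pos: [437.3, 335.3, 25.9]
eef_rot: [0.559, 1.496, -0.556]
ft_force: [-0.1, 0.0, 0.1]
width: 85.3
t 28.75 pos [437.3 335.3  25.9] F [-0.1  0.   0.1] w 85.3 j [ 0.51  0.26  1.75  0.    1.13 -0.34]
[[ 0.002  0.654  0.756]
 [ 0.001  0.756 -0.654]
 [-1.     0.002  0.001]]
phi now 49.13 yaw needed -0.07 world d [-1.5 -0.9 -2.4] off now [ 2.4 -1.6 -0.5]
off in final axes [ 2.4 -1.6 -0.5] horiz 1.7
```

View pics/scene19b.png

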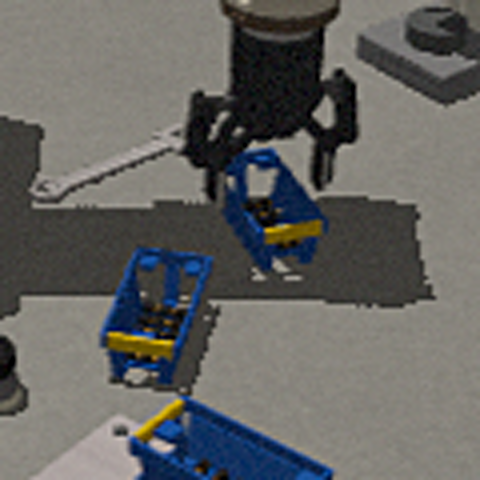

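```bash
python3 -m pendant '{"offset":[[2,-1.5,-0.5],[0,0,0],[0,0,0],[0,0,0],[0,0,0],[0,0,0],[0,0,0]],"yaw":[0,0,0,0,0,0,0],"gripper":[-1,-1,1,1,1,1,1]}'
python3 -m pendant '{"offset":[[-5,0,0],[-20,0,0],[-35,0,0],[-35,0,0],[-30,0,0],[0,0,0],[0,0,0],[0,0,0],[0,0,0],[0,0,0],[0,0,0]],"yaw":[0,0,0,0,0,-8.1,-8.1,-8.1,-8.1,0,0],"gripper":[1,1,1,1,1,1,1,1,1,1,1]}'
python3 - <<'E'
from meas import *
to([597.8,-35.8,107.4],81.5)
d=snap('scene','scene20')
cv2.imwrite(f'pics/scene20b.png',cv2.resize(d['pixels'][80:220,200:340,::-1],None,fx=4,fy=4,interpolation=cv2.INTER_CUBIC))
E
```

```text
time: 29.5
eef_pos: [435.2, 334.2, 22.8]
eef_rot: [0.559, 1.497, -0.558]
ft_force: [-2.2, -1.6, 8.1]
width: 60.8
time: 30.6
eef_pos: [435.0, 334.0, 147.3]
eef_rot: [0.12, 1.568, -0.12]
ft_force: [-0.7, -0.4, -0.9]
width: 60.7
t 30.6 pos [435.  334.  147.3] F [-0.7 -0.4 -0.9] w 60.7 j [ 0.51  0.14  1.62  0.    1.38 -0.9 ]
[[-0.     0.152  0.988]
 [ 0.     0.988 -0.152]
 [-1.     0.    -0.   ]]
phi now 81.25 yaw needed -0.25 world d [ 162.8 -369.8  -39.9] off now [  39.8 -340.7  217.2]
off in final axes [  39.9 -341.7  215.7] horiz 404.1
```

View pics/scene20b.png

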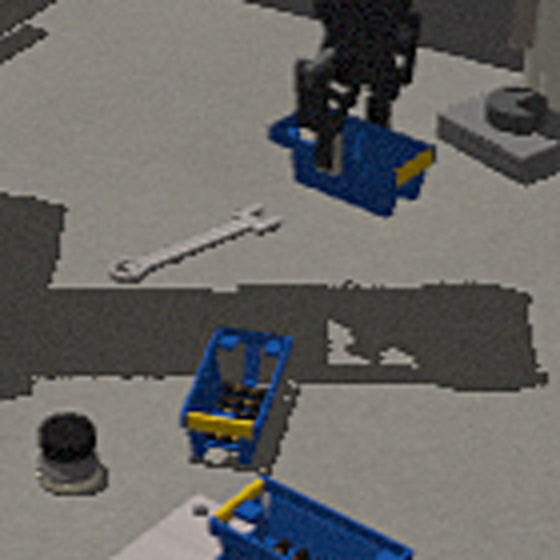

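```bash
python3 -m pendant '{"offset":[[0,-34.1,21.6],[0,-34.1,21.6],[0,-34.1,21.6],[0,-34.1,21.6],[0,-34.1,21.6],[0,-34.1,21.6],[0,-34.1,21.6],[0,-34.1,21.6],[0,-34.1,21.6],[0,-34.1,21.6],[0,0,0],[0,0,0],[0,0,0]],"yaw":[-0.25,0,0,0,0,0,0,0,0,0,0,0,0],"gripper":[1,1,1,1,1,1,1,1,1,1,1,1,1]}'
python3 - <<'E'
from meas import *
to([597.7,-35.8,106.8],81.5)
d=snap('scene','scene21')
cv2.imwrite(f'pics/scene21b.png',cv2.resize(d['pixels'][140:260,220:340,::-1],None,fx=5,fy=5,interpolation=cv2.INTER_CUBIC))
E
```

```text
time: 31.95
eef_pos: [599.5, -33.8, 147.2]
eef_rot: [0.114, 1.568, -0.114]
ft_force: [1.0, 0.5, -0.8]
width: 60.8
t 31.95 pos [599.5 -33.8 147.2] F [ 1.   0.5 -0.8] w 60.8 j [-0.18  0.24  1.5   0.    1.4  -1.61]
[[-0.     0.144  0.99 ]
 [ 0.     0.99  -0.144]
 [-1.     0.    -0.   ]]
phi now 81.69 yaw needed 0.19 world d [ -1.8  -2.  -40.4] off now [40.4 -2.2 -1.5]
off in final axes [40.4 -2.2 -1.5] horiz 2.7
```

View pics/scene21b.png

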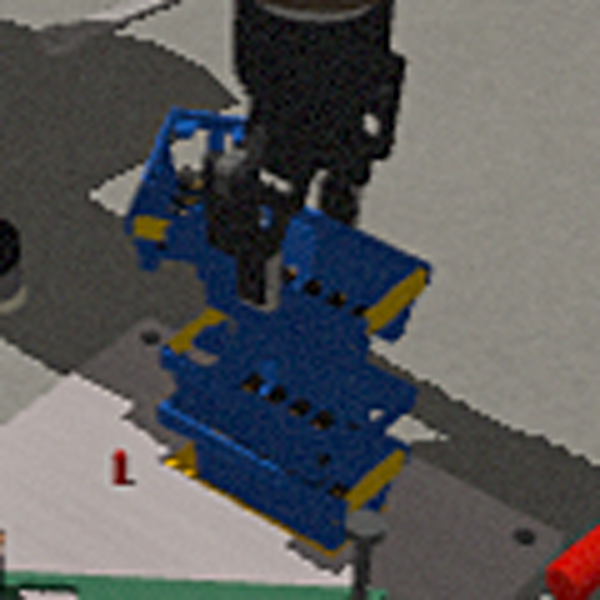

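```bash
python3 -m pendant '{"offset":[[12,-2.2,-1.5],[12,0,0],[8,0,0],[2,0,0],[0,0,0],[0,0,0]],"yaw":[0.15,0,0,0,0,0],"gripper":[1,1,1,1,1,1]}'
python3 - <<'E'
from meas import *
to([597.7,-35.8,106.8],81.5)
E
```

```text
time: 32.6
eef_pos: [598.1, -36.4, 113.5]
eef_rot: [0.115, 1.567, -0.115]
ft_force: [1.1, -0.6, -2.3]
width: 60.7
t 32.6 pos [598.1 -36.4 113.5] F [ 1.1 -0.6 -2.3] w 60.7 j [-0.19  0.27  1.54  0.    1.33 -1.61]
[[ 0.     0.146  0.989]
 [ 0.     0.989 -0.146]
 [-1.     0.     0.   ]]
phi now 81.61 yaw needed 0.11 world d [-0.4  0.6 -6.7] off now [ 6.7  0.5 -0.5]
off in final axes [ 6.7  0.5 -0.5] horiz 0.7
```

```bash
python3 -m pendant '{"offset":[[2,0.5,0],[2,0,0],[1,0,0],[0,0,0],[0.8,0,0],[0,0,0],[0,0,0]],"yaw":[0,0,0,0,0,0,0],"gripper":[1,1,1,1,1,1,1]}'
python3 -m pendant '{"offset":[[0.6,0,0],[0,0,0],[0.6,0,0],[0,0,0],[0,0,0]],"yaw":[0,0,0,0,0],"gripper":[1,1,1,1,1]}'
```

```text
time: 33.3
eef_pos: [598.0, -35.9, 107.4]
eef_rot: [0.115, 1.568, -0.115]
ft_force: [-0.6, 0.3, -1.4]
width: 60.2
time: 33.8
eef_pos: [598.1, -35.9, 106.8]
eef_rot: [0.115, 1.567, -0.115]
ft_force: [-3.6, -0.1, 6.1]
width: 60.6
```

```bash
python3 -m pendant '{"offset":[[0,0,0],[0,0,0],[0,0,0],[0,0,0],[0,0,0],[-10,0,0],[-30,0,0],[-30,0,0],[-20,0,0],[0,45,0],[0,45,0],[0,45,0],[0,45,0],[0,45,0],[0,0,0],[0,0,0]],"yaw":[0,0,0,0,0,0,0,0,0,0,0,0,0,0,0,0],"gripper":[-1,-1,-1,-1,-1,-1,-1,-1,-1,-1,-1,-1,-1,-1,-1,-1]}'
python3 - <<'E'
from meas import *
to([435.5,152.6,23.5],17.4)
d=snap('scene','scene22'); e=snap('top','top22'); trays(e,z=129);trays(e)
cv2.imwrite(f'pics/scene22b.png',np.hstack([cv2.resize(d['pixels'][180:280,200:300,::-1],None,fx=4,fy=4,interpolation=cv2.INTER_CUBIC),cv2.resize(e['pixels'][110:210,230:330,::-1],None,fx=4,fy=4,interpolation=cv2.INTER_CUBIC)]))
E
```

```text
time: 35.4
eef_pos: [630.7, 187.5, 196.6]
eef_rot: [0.114, 1.568, -0.114]
ft_force: [0.1, 0.1, -0.4]
width: 85.3
t 35.4 pos [630.7 187.5 196.6] F [ 0.1  0.1 -0.4] w 85.3 j [ 0.17  0.34  1.28 -0.    1.53 -1.25]
[[ 0.     0.144  0.99 ]
 [-0.     0.99  -0.144]
 [-1.    -0.     0.   ]]
phi now 81.71 yaw needed 64.31 world d [-195.2  -34.9 -173.1] off now [ 173.1  -62.7 -188.1]
off in final axes [ 173.1 -196.7  -25. ] horiz 198.3
tray c [596.5 -34.6] mean [597.  -34.5] size [ 59. 125.] yaw -8.4 yel [656. -43.] 2
tray c [606.9 -37. ] mean [607.4 -36.9] size [ 62. 133.] yaw -8.4 yel [670. -46.] 2
```

View pics/scene22b.png

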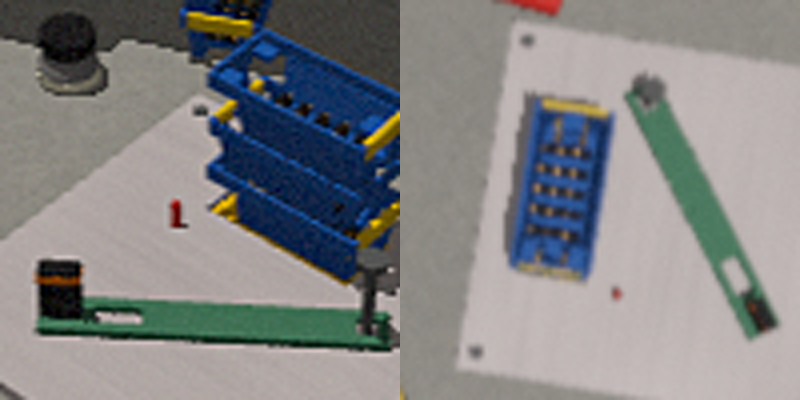

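```bash
python3 -m pendant '{"offset":[[0,-12.5,-37.6],[0,-12.5,-37.6],[0,-12.5,-37.6],[0,-12.5,-37.6],[0,-12.5,-37.6],[0,0,0],[0,0,0],[0,0,0],[0,0,0],[0,0,0],[0,0,0],[0,0,0],[0,0,0],[0,0,0],[40,0,0],[40,0,0],[20,0,0],[0,0,0],[0,0,0]],"yaw":[0,0,0,0,0,8.04,8.04,8.04,8.04,8.04,8.04,8.04,8.04,0,0,0,0,0,0],"gripper":[-1,-1,-1,-1,-1,-1,-1,-1,-1,-1,-1,-1,-1,-1,-1,-1,-1,-1,-1]}'
python3 - <<'E'
from meas import *
to([435.5,152.6,23.5],17.4)
d=snap('scene','scene23')
cv2.imwrite(f'pics/scene23b.png',cv2.resize(d['pixels'][110:230,200:320,::-1],None,fx=4,fy=4,interpolation=cv2.INTER_CUBIC))
E
```

```text
time: 37.4
eef_pos: [436.1, 151.9, 97.2]
eef_rot: [0.983, 1.337, -0.982]
ft_force: [0.0, -0.2, 0.2]
width: 85.2
t 37.4 pos [436.1 151.9  97.2] F [ 0.  -0.2  0.2] w 85.2 j [ 0.17  0.    1.88  0.    1.26 -0.14]
[[ 0.     0.954  0.299]
 [ 0.     0.299 -0.954]
 [-1.     0.001 -0.   ]]
phi now 17.39 yaw needed -0.01 world d [ -0.6   0.7 -73.7] off now [73.7 -0.4 -0.8]
off in final axes [73.7 -0.4 -0.8] horiz 0.9
```

View pics/scene23b.png

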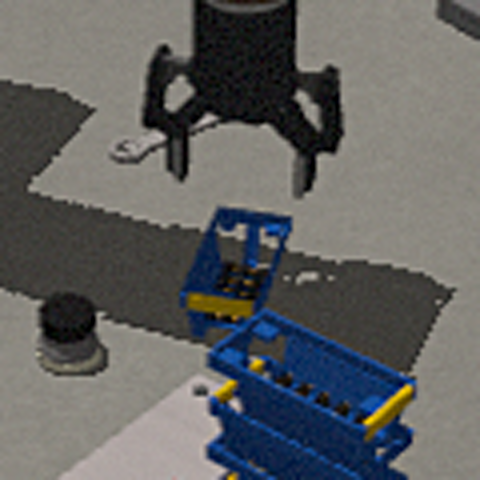

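```bash
python3 -m pendant '{"offset":[[30,0,-0.8],[30,0,0],[12,0,0],[2,0,0],[0,0,0],[0,0,0],[0,0,0],[0,0,0],[0,0,0],[0,0,0],[0,0,0]],"yaw":[0,0,0,0,0,0,0,0,0,0,0],"gripper":[-1,-1,-1,-1,-1,-1,1,1,1,1,1]}'
python3 -m pendant '{"offset":[[-5,0,0],[-20,0,0],[-35,0,0],[-35,0,0],[-35,0,0],[-25,0,0],[0,0,0],[0,0,0]],"yaw":[0,0,0,0,0,0,0,0],"gripper":[1,1,1,1,1,1,1,1]}'
python3 - <<'E'
from meas import *
to([597.8,-36,147],-98.6)
d=snap('scene','scene24')
cv2.imwrite(f'pics/scene24b.png',cv2.resize(d['pixels'][80:220,200:340,::-1],None,fx=4,fy=4,interpolation=cv2.INTER_CUBIC))
E
```

```text
time: 38.55
eef_pos: [435.9, 153.1, 23.4]
eef_rot: [0.985, 1.336, -0.983]
ft_force: [-4.8, -1.3, 13.4]
width: 60.5
time: 39.35
eef_pos: [435.4, 153.0, 177.3]
eef_rot: [0.984, 1.337, -0.984]
ft_force: [-0.8, 0.8, -3.3]
width: 60.6
t 39.35 pos [435.4 153.  177.3] F [-0.8  0.8 -3.3] w 60.6 j [ 0.17 -0.06  1.77  0.    1.43 -0.13]
[[ 0.001  0.955  0.297]
 [ 0.     0.297 -0.955]
 [-1.     0.001 -0.   ]]
phi now 17.29 yaw needed 115.89 world d [ 162.4 -189.   -30.3] off now [ 30.4  98.8 228.8]
off in final axes [  30.3  162.6 -188.8] horiz 249.2
```

View pics/scene24b.png

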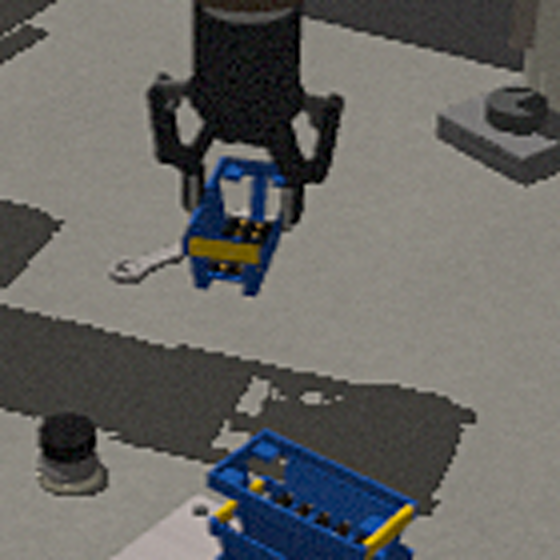

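```bash
python3 -m pendant '{"offset":[[0,0,0],[0,0,0],[0,0,0],[0,0,0],[0,0,0],[0,0,0],[0,0,0],[0,0,0],[0,0,0],[0,0,0],[0,0,0],[0,0,0],[0,0,0],[0,0,0],[0,0,0],[0,0,0]],"yaw":[8.28,8.28,8.28,8.28,8.28,8.28,8.28,8.28,8.28,8.28,8.28,8.28,8.28,8.28,0,0],"gripper":[1,1,1,1,1,1,1,1,1,1,1,1,1,1,1,1]}'
python3 - <<'E'
from meas import *
to([597.8,-36,147],-98.6)
d=snap('scene','scene25')
cv2.imwrite(f'pics/scene25b.png',cv2.resize(d['pixels'][80:220,200:340,::-1],None,fx=4,fy=4,interpolation=cv2.INTER_CUBIC))
E
```

```text
time: 41.0
eef_pos: [435.1, 153.0, 176.4]
eef_rot: [-2.144, 0.157, 2.147]
ft_force: [-0.3, 0.0, -1.2]
width: 60.5
t 41.0 pos [435.1 153.  176.4] F [-0.3  0.  -1.2] w 60.5 j [ 0.17 -0.06  1.77  0.    1.43  1.89]
[[-0.001 -0.146 -0.989]
 [-0.    -0.989  0.146]
 [-1.     0.     0.001]]
phi now -98.37 yaw needed 0.23 world d [ 162.7 -189.   -29.4] off now [  29.2  163.3 -188.5]
off in final axes [  29.4  162.5 -189.1] horiz 249.3
```

View pics/scene25b.png

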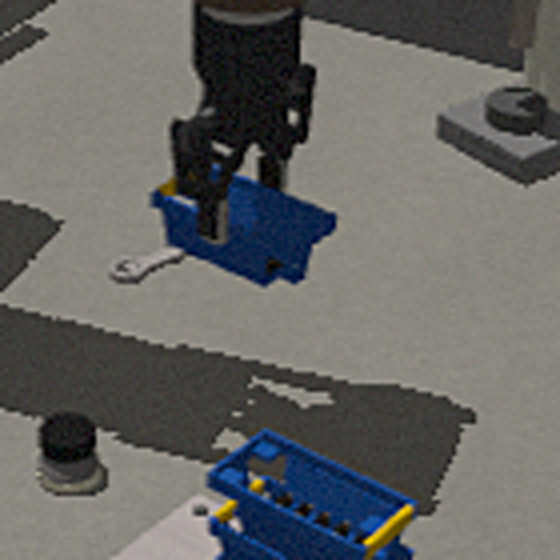

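```bash
python3 -m pendant '{"offset":[[0,27.2,-31.4],[0,27.2,-31.4],[0,27.2,-31.4],[0,27.2,-31.4],[0,27.2,-31.4],[0,27.2,-31.4],[0,0,0],[0,0,0]],"yaw":[0.2,0,0,0,0,0,0,0],"gripper":[1,1,1,1,1,1,1,1]}'
python3 - <<'E'
from meas import *
to([597.8,-36,147],-98.6)
d=snap('scene','scene26')
cv2.imwrite(f'pics/scene26b.png',cv2.resize(d['pixels'][130:250,220:340,::-1],None,fx=5,fy=5,interpolation=cv2.INTER_CUBIC))
E
```

```text
time: 41.85
eef_pos: [596.7, -37.6, 176.3]
eef_rot: [-2.14, 0.163, 2.143]
ft_force: [-0.1, 1.2, -1.4]
width: 60.5
t 41.85 pos [596.7 -37.6 176.3] F [-0.1  1.2 -1.4] w 60.5 j [-0.19  0.22  1.46  0.    1.46  1.53]
[[-0.001 -0.152 -0.988]
 [ 0.001 -0.988  0.152]
 [-1.    -0.     0.002]]
phi now -98.76 yaw needed -0.16 world d [  1.1   1.6 -29.3] off now [29.3 -1.8 -0.9]
off in final axes [29.3 -1.8 -0.8] horiz 2.0
```

View pics/scene26b.png

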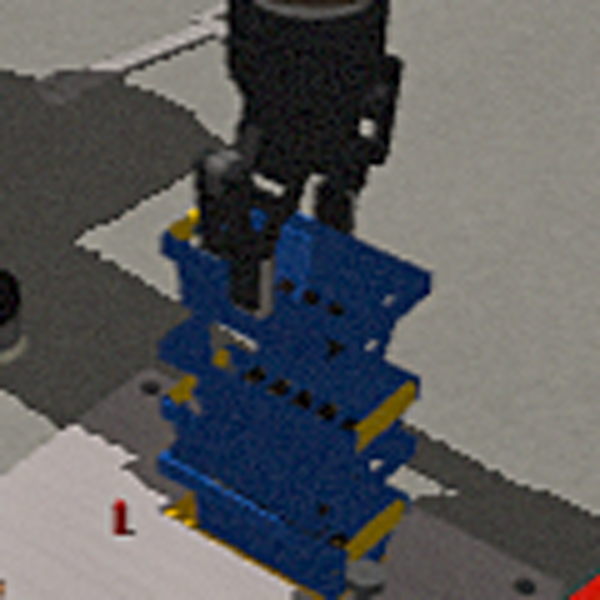

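```bash
python3 -m pendant '{"offset":[[10,-1.6,-0.8],[8,0,0],[3,0,0],[0,0,0],[0,0,0]],"yaw":[0,0,0,0,0],"gripper":[1,1,1,1,1]}'
python3 - <<'E'
from meas import *
to([597.8,-36,147.4],-98.6)
E
```

```text
time: 42.4
eef_pos: [597.7, -35.4, 156.4]
eef_rot: [-2.142, 0.165, 2.141]
ft_force: [0.6, 0.5, -2.0]
width: 60.5
t 42.4 pos [597.7 -35.4 156.4] F [ 0.6  0.5 -2. ] w 60.5 j [-0.19  0.23  1.49  0.    1.42  1.54]
[[ 0.    -0.153 -0.988]
 [ 0.    -0.988  0.153]
 [-1.    -0.    -0.   ]]
phi now -98.81 yaw needed -0.21 world d [ 0.1 -0.6 -9. ] off now [ 9.   0.6 -0.2]
off in final axes [ 9.   0.6 -0.2] horiz 0.6
```

```bash
python3 -m pendant '{"offset":[[3,0.5,0],[2,0,0],[2,0,0],[0,0,0],[0.8,0,0],[0,0,0],[0,0,0]],"yaw":[0,0,0,0,0,0,0],"gripper":[1,1,1,1,1,1,1]}'
python3 -m pendant '{"offset":[[0.6,0,0],[0,0,0],[0.6,0,0],[0,0,0],[0,0,0]],"yaw":[0,0,0,0,0],"gripper":[1,1,1,1,1]}'
```

```text
time: 43.1
eef_pos: [597.7, -36.1, 148.5]
eef_rot: [-2.141, 0.165, 2.141]
ft_force: [-0.1, 0.3, -1.9]
width: 60.4
time: 43.6
eef_pos: [597.8, -36.1, 147.4]
eef_rot: [-2.142, 0.165, 2.141]
ft_force: [-1.0, -0.9, 1.0]
width: 60.9
```

```bash
python3 -m pendant '{"offset":[[0.3,0,0],[0,0,0],[0,0,0],[0,0,0],[0,0,0],[0,0,0],[-10,0,0],[-30,0,0],[-30,0,0],[0,-45,0],[0,-45,0],[0,-45,0],[0,-45,0],[0,-45,0],[0,0,0]],"yaw":[0,0,0,0,0,0,0,0,0,0,0,0,0,0,0],"gripper":[1,-1,-1,-1,-1,-1,-1,-1,-1,-1,-1,-1,-1,-1,-1]}'
python3 - <<'E'
from meas import *
st()
d=snap('scene','scene27'); e=snap('top','top27'); trays(e,z=169)
cv2.imwrite(f'pics/scene27b.png',np.hstack([cv2.resize(d['pixels'][160:280,190:310,::-1],None,fx=3.3,fy=3.3,interpolation=cv2.INTER_CUBIC),cv2.resize(e['pixels'][110:230,220:340,::-1],None,fx=3.3,fy=3.3,interpolation=cv2.INTER_CUBIC)]))
E
```

```text
time: 45.1
eef_pos: [632.1, 191.1, 217.3]
eef_rot: [-2.143, 0.159, 2.143]
ft_force: [-0.4, 0.6, 0.0]
width: 85.4
t 45.1 pos [632.1 191.1 217.3] F [-0.4  0.6  0. ] w 85.4 j [0.18 0.33 1.24 0.   1.57 1.9 ]
[[ 0.    -0.149 -0.989]
 [ 0.001 -0.989  0.149]
 [-1.    -0.001  0.   ]]
tray c [595.3 -34.6] mean [597.7 -34.6] size [ 58. 129.] yaw 171.2 yel [539. -28.] 2
```

View pics/scene27b.png

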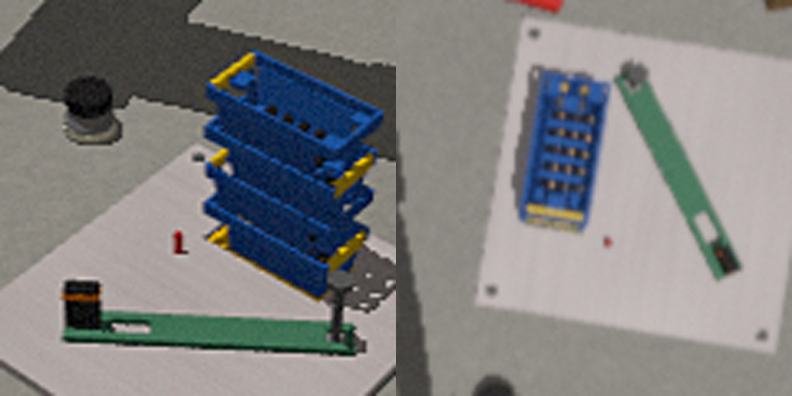

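```bash
cat > bar.py <<'E'
from meas import *
def bar(d):
    m=masks(d); g=(m['green']*255).astype(np.uint8)
    n,l,s,c=cv2.connectedComponentsWithStats(g)
    k=1+np.argmax(s[1:,4]); v,u=np.nonzero(l==k)
    P=onz(d,np.c_[u,v],16)[:,:2].astype(np.float32); r=cv2.minAreaRect(P); print(r)
    w,h=r[1]; b=cv2.boxPoints(r); e=b[1]-b[0]; f=b[2]-b[1]; L=e if np.linalg.norm(e)>np.linalg.norm(f) else f
    print('angle',np.degrees(np.arctan2(L[1],L[0])),'n',s[k,4])
E
python3 - <<'E'
from bar import *
for f in('top27','scene27','scene12','top12'):
    print(f); bar(dict(np.load(f'pics/{f}.npz')))
to([505.7-5.3,-197-2.7,28],-62.7)
E
```

```text
top27
((615.52001953125, -140.31881713867188), (150.41400146484375, 23.43962860107422), 26.82948112487793)
angle 26.82947 n 296
scene27
((596.2869873046875, -153.2914276123047), (223.37704467773438, 33.23596954345703), 27.20180892944336)
angle 27.201803 n 621
scene12
((595.4326171875, -154.01199340820312), (221.1986083984375, 33.736656188964844), 27.20180892944336)
angle 27.201803 n 621
top12
((614.18505859375, -140.99400329589844), (138.7125244140625, 23.439632415771484), 26.829469680786133)
angle 26.829475 n 298
t 45.2 pos [632.1 187.1 217.3] F [-0.8 -0.6 -0.1] w 85.4 j [ 0.17  0.33  1.24 -0.    1.57  1.89]
[[ 0.    -0.152 -0.988]
 [-0.    -0.988  0.152]
 [-1.     0.    -0.   ]]
phi now -98.73 yaw needed -36.03 world d [-131.7 -386.8 -189.3] off now [189.3 402.3  71.5]
off in final axes [189.3 283.3 294.5] horiz 408.6
```

```bash
python3 -m pendant '{"offset":[[0,44.8,8.1],[0,44.8,8.1],[0,44.8,8.1],[0,44.8,8.1],[0,44.8,8.1],[0,44.8,8.1],[0,44.8,8.1],[0,44.8,8.1],[0,44.8,8.1],[0,0,0],[0,0,0],[0,0,0],[0,0,0],[0,0,0],[0,0,0],[0,0,0]],"yaw":[0,0,0,0,0,0,0,0,0,-7.2,-7.2,-7.2,-7.2,-7.2,0,0],"gripper":[-1,-1,-1,-1,-1,-1,-1,-1,-1,-1,-0.5,-0.5,-0.5,-0.5,-0.5,-0.5]}'
python3 - <<'E'
from bar import *
to([498.6,-200.6,28],-62.7)
d=snap('scene','scene28'); bar(d)
cv2.imwrite(f'pics/scene28b.png',cv2.resize(d['pixels'][130:300,170:340,::-1],None,fx=3.5,fy=3.5,interpolation=cv2.INTER_CUBIC))
E
```

```text
time: 46.8
eef_pos: [497.8, -201.6, 217.3]
eef_rot: [1.96, 0.468, -1.96]
ft_force: [-0.2, 0.2, -0.1]
width: 64.0
t 46.8 pos [ 497.8 -201.6  217.3] F [-0.2  0.2 -0.1] w 64.0 j [-0.53  0.08  1.55 -0.    1.52  0.57]
[[ 0.     0.452 -0.892]
 [-0.    -0.892 -0.452]
 [-1.     0.    -0.   ]]
phi now -63.11 yaw needed -0.41 world d [   0.8    1.  -189.3] off now [189.3  -0.6  -1.1]
off in final axes [189.3  -0.6  -1.2] horiz 1.3
((595.1885375976562, -153.5275115966797), (221.2122039794922, 34.40511703491211), 27.24481773376465)
angle 27.24482 n 648
```

View pics/scene28b.png

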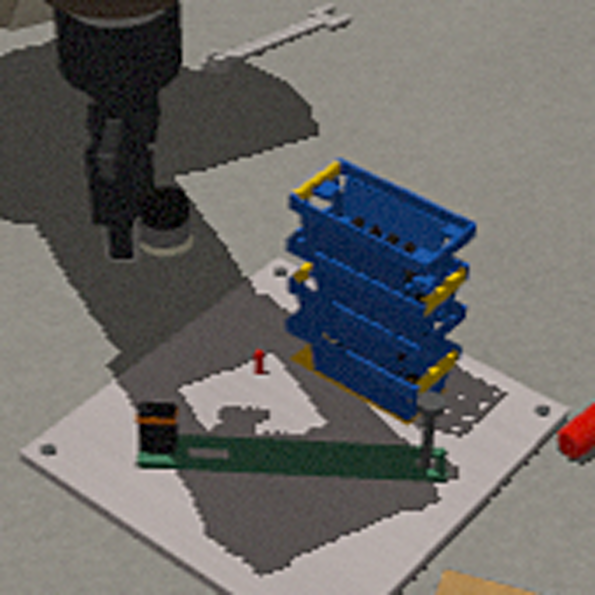

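```bash
python3 -m pendant '{"offset":[[40,-0.6,-1],[40,0,0],[40,0,0],[40,0,0],[20,0,0],[8,0,0],[1,0,0],[0,0,0],[0,0,0],[0,0,0],[0,0,0],[0,0,0],[0,0,0],[0,0,0],[0,0,0],[0,0,0]],"yaw":[-0.4,0,0,0,0,0,0,0,0,0,0,0,0,0,0,0],"gripper":[-0.5,-0.5,-0.5,-0.5,-0.5,-0.5,-0.5,-0.5,1,1,1,1,1,1,1,1]}' 70
python3 - <<'E'
from bar import *
st()
d=snap('scene','scene29'); bar(d)
cv2.imwrite(f'pics/scene29b.png',cv2.resize(d['pixels'][180:300,170:290,::-1],None,fx=4,fy=4,interpolation=cv2.INTER_CUBIC))
E
```

```text
time: 48.45
eef_pos: [499.2, -200.2, 28.4]
eef_rot: [1.953, 0.478, -1.952]
ft_force: [-0.9, -0.7, 6.8]
width: 10.7
t 48.45 pos [ 499.2 -200.2   28.4] F [-0.9 -0.7  6.8] w 10.7 j [-0.52  0.23  1.78  0.    1.13  0.57]
[[ 0.001  0.463 -0.887]
 [-0.    -0.887 -0.463]
 [-1.     0.001 -0.   ]]
((594.3497314453125, -153.1614990234375), (222.33847045898438, 34.70939636230469), 27.18425178527832)
angle 27.184246 n 631
```

View pics/scene29b.png

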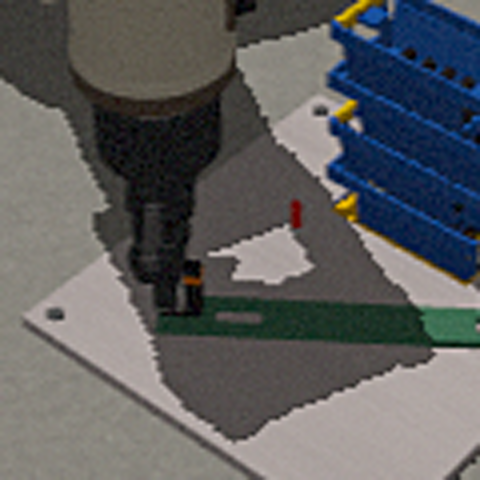

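```bash
python3 -m pendant '{"offset":[[-5,0,0],[-8,0,0],[-8,0,0],[-8,0,0],[-3,0,0],[0,0,0],[0,-21.4,-1.1],[0,-21.4,-1.1],[0,-21.4,-1.1],[0,-21.4,-1.1],[0,0,0],[0,0,0]],"yaw":[0,0,0,0,0,0,6,6,6,6,0,0],"gripper":[1,1,1,1,1,1,1,1,1,1,1,1]}'
python3 - <<'E'
from bar import *
s,M=st(); p=np.array([680.8,-106.6]); d=s['eef_pos'][:2]-p; print(np.hypot(*d),np.degrees(np.arctan2(d[1],d[0]))%360,np.degrees(np.arctan2(M[1,2],M[0,2]))%360)
d=snap('scene','scene30'); bar(d)
cv2.imwrite(f'pics/scene30b.png',cv2.resize(d['pixels'][160:300,170:310,::-1],None,fx=4,fy=4,interpolation=cv2.INTER_CUBIC))
E
```

```text
time: 49.7
eef_pos: [476.0, -117.9, 59.8]
eef_rot: [2.188, 0.071, -2.189]
ft_force: [-0.8, -0.3, -1.8]
width: 10.8
t 49.7 pos [ 476.  -117.9   59.8] F [-0.8 -0.3 -1.8] w 10.8 j [-0.4   0.1   1.86 -0.    1.18  1.11]
[[-0.     0.065 -0.998]
 [-0.    -0.998 -0.065]
 [-1.     0.     0.   ]]
205.1333984923285 183.15602109662294 183.71155691720293
((567.1303100585938, -84.58975219726562), (232.5007781982422, 36.398807525634766), 3.4125969409942627)
angle 3.412595 n 618
```

View pics/scene30b.png

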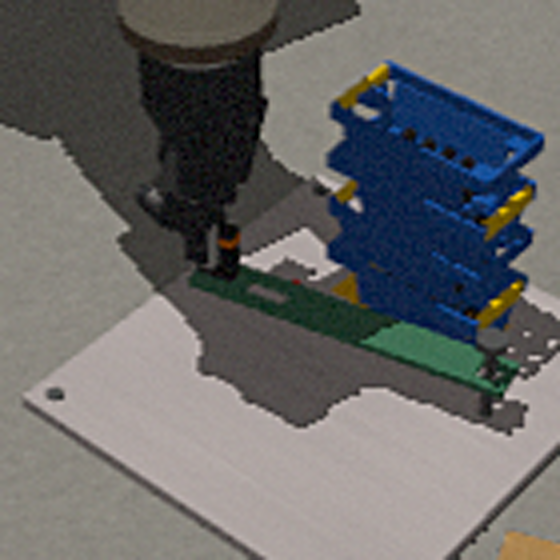

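```bash
python3 -m pendant '{"offset":[[0,-21.2,-1.3],[0,-21.2,-1.3],[0,0,0],[0,0,0]],"yaw":[6.15,6.15,0,0],"gripper":[1,1,1,1]}'
python3 - <<'E'
from bar import *
s,M=st(); p=np.array([680.8,-106.6]); d=s['eef_pos'][:2]-p; print(np.hypot(*d),np.degrees(np.arctan2(d[1],d[0]))%360,np.degrees(np.arctan2(M[1,2],M[0,2]))%360)
z=M[:2,2]/np.linalg.norm(M[:2,2]); c=np.array([522.6,-82.6])-s['eef_pos'][:2]; print('catch rel TCP along,perp(tool y)',c@z,c@M[:2,1])
to([478.6,-75.9,28.4],-98.6)
d=snap('scene','scene31'); bar(d)
cv2.imwrite(f'pics/scene31b.png',cv2.resize(d['pixels'][160:300,170:310,::-1],None,fx=4,fy=4,interpolation=cv2.INTER_CUBIC))
E
```

```text
time: 50.15
eef_pos: [478.4, -76.1, 59.8]
eef_rot: [-2.144, 0.161, 2.144]
ft_force: [-0.2, 0.2, -2.0]
width: 10.7
t 50.15 pos [478.4 -76.1  59.8] F [-0.2  0.2 -2. ] w 10.7 j [-0.32  0.09  1.87 -0.    1.18  1.4 ]
[[-0.    -0.149 -0.989]
 [-0.    -0.989  0.149]
 [-1.     0.     0.   ]]
204.7264365782021 171.43806677675963 171.43939165141862
catch rel TCP along,perp(tool y) -44.716417259137344 -0.1789366778216559
t 50.15 pos [478.4 -76.1  59.8] F [-0.2  0.2 -2. ] w 10.7 j [-0.32  0.09  1.87 -0.    1.18  1.4 ]
[[-0.    -0.149 -0.989]
 [-0.    -0.989  0.149]
 [-1.     0.     0.   ]]
phi now -98.56 yaw needed 0.04 world d [  0.2   0.2 -31.4] off now [31.4 -0.3 -0.2]
off in final axes [31.4 -0.3 -0.2] horiz 0.3
((567.523681640625, -63.805145263671875), (35.550537109375, 235.8995361328125), 80.81035614013672)
angle -9.189643 n 608
```

View pics/scene31b.png

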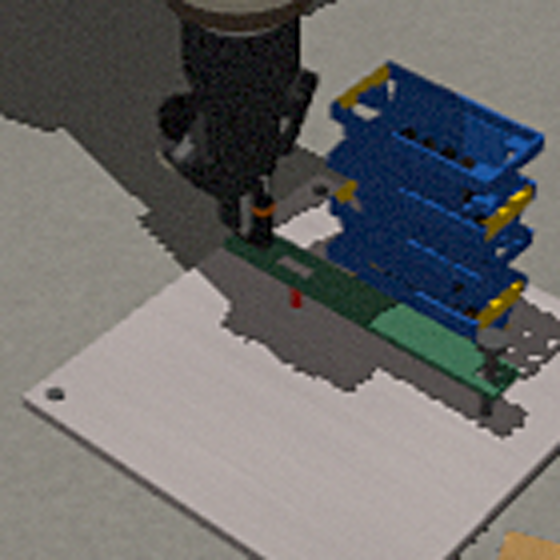

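```bash
python3 -m pendant '{"offset":[[5,0,0],[4,0,0],[3,0,0],[3,0,0],[2,0,0],[0,0,0]],"yaw":[0,0,0,0,0,0],"gripper":[1,1,1,1,1,1]}'
python3 - <<'E'
from bar import *
st()
d=snap('scene','scene32')
cv2.imwrite(f'pics/scene32b.png',cv2.resize(d['pixels'][200:270,220:290,::-1],None,fx=8,fy=8,interpolation=cv2.INTER_CUBIC))
E
```

```text
time: 50.8
eef_pos: [478.1, -75.6, 42.6]
eef_rot: [-2.142, 0.163, 2.143]
ft_force: [0.3, -0.4, -1.8]
width: 10.9
t 50.8 pos [478.1 -75.6  42.6] F [ 0.3 -0.4 -1.8] w 10.9 j [-0.32  0.11  1.89  0.    1.15  1.41]
[[-0.    -0.152 -0.988]
 [ 0.    -0.988  0.152]
 [-1.    -0.     0.   ]]
```

View pics/scene32b.png

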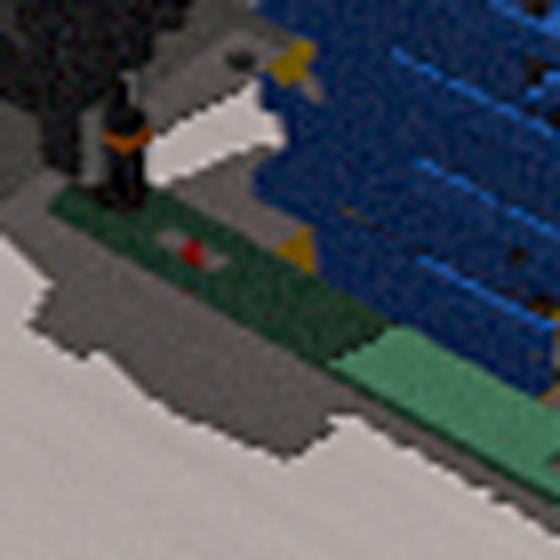

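The catch bolt shows red in the slot at (195,252), and there is no side force. I'll keep lowering.

```bash
python3 -m pendant '{"offset":[[3,0,0],[3,0,0],[3,0,0],[2,0,0],[1.5,0,0],[0,0,0],[0,0,0]],"yaw":[0,0,0,0,0,0,0],"gripper":[1,1,1,1,1,1,1]}'
python3 -m pendant '{"offset":[[0.7,0,0],[0,0,0],[0.7,0,0],[0,0,0],[0,0,0]],"yaw":[0,0,0,0,0],"gripper":[1,1,1,1,1]}'
```

```text
time: 51.55
eef_pos: [478.2, -75.7, 30.4]
eef_rot: [-2.142, 0.163, 2.142]
ft_force: [0.1, 0.7, -1.3]
width: 10.6
time: 52.05
eef_pos: [478.2, -75.6, 29.0]
eef_rot: [-2.142, 0.163, 2.142]
ft_force: [-0.4, -0.4, -1.7]
width: 10.8
```

```bash
python3 -m pendant '{"offset":[[0.6,0,0],[0,0,0],[0.5,0,0],[0,0,0],[0,0,0]],"yaw":[0,0,0,0,0],"gripper":[1,1,1,1,1]}'
python3 - <<'E'
from bar import *
st()
d=snap('scene','scene33')
cv2.imwrite(f'pics/scene33b.png',cv2.resize(d['pixels'][190:280,210:300,::-1],None,fx=6,fy=6,interpolation=cv2.INTER_CUBIC))
E
```

```text
time: 52.55
eef_pos: [478.3, -75.7, 28.4]
eef_rot: [-2.142, 0.164, 2.142]
ft_force: [-4.4, 1.6, 9.4]
width: 10.8
t 52.55 pos [478.3 -75.7  28.4] F [-4.4  1.6  9.4] w 10.8 j [-0.32  0.13  1.9   0.    1.11  1.41]
[[ 0.    -0.152 -0.988]
 [-0.    -0.988  0.152]
 [-1.     0.    -0.   ]]
```

View pics/scene33b.png

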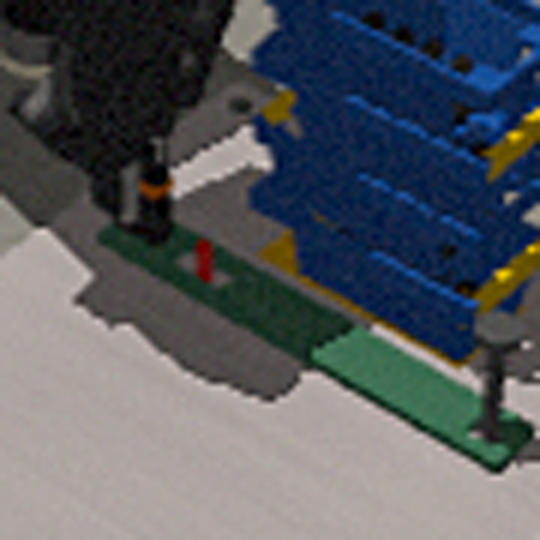

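```bash
python3 -m pendant '{"offset":[[0,0,0],[0,0,0],[0,0,0],[0,0,0],[0,0,0],[0,0,0],[-10,0,0],[-30,0,0],[-40,0,0],[-40,0,0],[-40,0,0],[-40,0,0],[0,45,0],[0,45,0],[0,45,0],[0,45,0],[0,45,0],[0,45,0],[0,0,0],[0,0,0]],"yaw":[0,0,0,0,0,0,0,0,0,0,0,0,0,0,0,0,0,0,0,0],"gripper":[0,0,0,0,0,0,0,0,0,0,0,0,0,0,0,0,0,0,0,0]}'
python3 - <<'E'
from bar import *
st()
d=snap('scene','scene34'); bar(d); e=snap('top','top34'); bar(e); trays(e,z=169)
cv2.imwrite(f'pics/scene34b.png',cv2.resize(d['pixels'][:,:,::-1],(800,600),interpolation=cv2.INTER_CUBIC))
cv2.imwrite(f'pics/top34b.png',cv2.resize(e['pixels'][60:270,100:390,::-1],None,fx=2.7,fy=2.7,interpolation=cv2.INTER_CUBIC))
cv2.imwrite(f'pics/scene34c.png',cv2.resize(d['pixels'][170:280,200:310,::-1],None,fx=5,fy=5,interpolation=cv2.INTER_CUBIC))
E
```

```text
time: 54.6
eef_pos: [436.8, -343.1, 228.1]
eef_rot: [-2.141, 0.165, 2.141]
ft_force: [-0.2, 0.0, 0.7]
width: 42.7
t 54.6 pos [ 436.8 -343.1  228.1] F [-0.2  0.   0.7] w 42.7 j [-0.8   0.11  1.49  0.    1.54  0.92]
[[-0.    -0.154 -0.988]
 [ 0.    -0.988  0.154]
 [-1.    -0.     0.   ]]
((584.7724609375, -93.55374145507812), (31.402292251586914, 225.20773315429688), 81.01766204833984)
angle -8.982337 n 577
((602.2743530273438, -94.28164672851562), (23.233715057373047, 136.93023681640625), 81.2279052734375)
angle -8.772096 n 283
tray c [595.3 -34.6] mean [598.6 -34.7] size [ 58. 129.] yaw 171.2 yel [539. -28.] 2
```

View pics/scene34c.png

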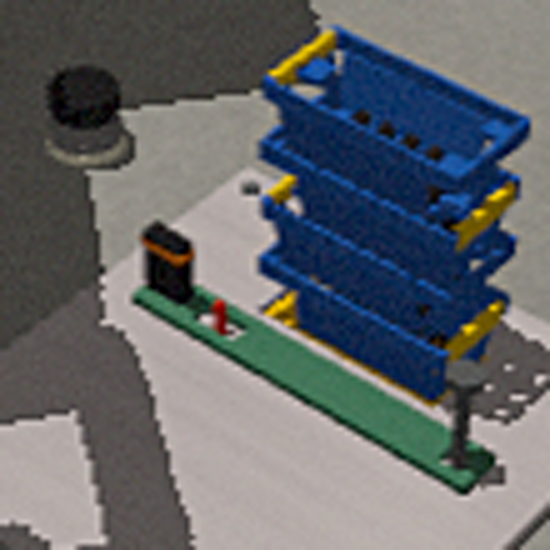

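View pics/top34b.png

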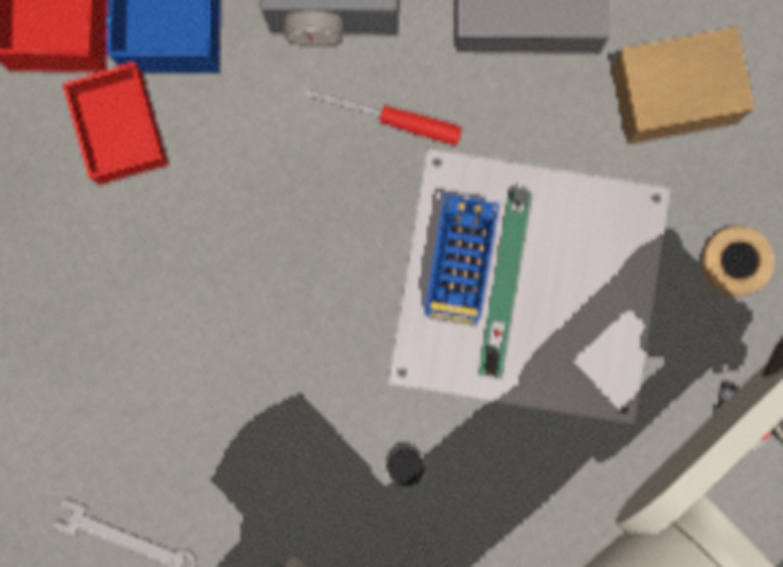

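View pics/scene34b.png

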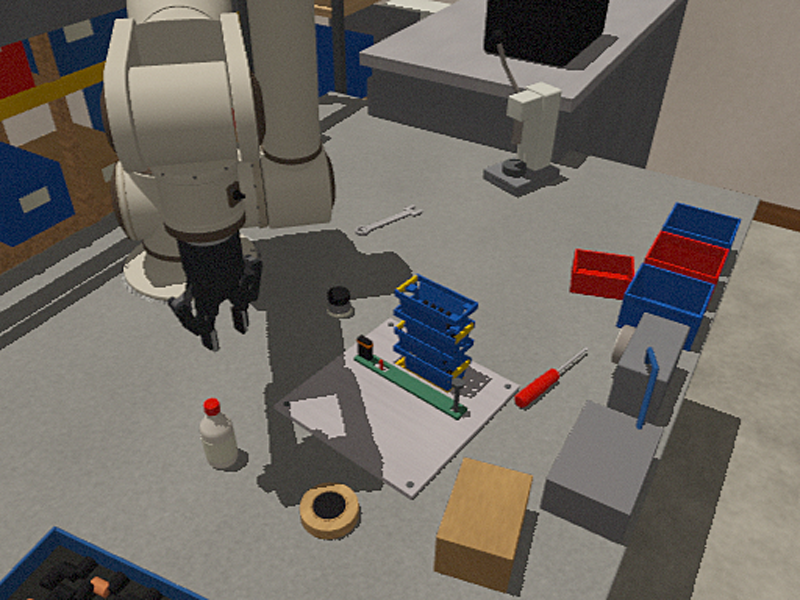

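```bash
python3 -m pendant '{"offset":[[0,0,0],[0,0,0],[0,0,0],[0,0,0],[0,0,0],[0,0,0],[0,0,0],[0,0,0],[0,0,0],[0,0,0]],"yaw":[0,0,0,0,0,0,0,0,0,0],"gripper":[0,0,0,0,0,0,0,0,0,0]}'
python3 - <<'E'
from bar import *
d=snap('scene','scene35'); bar(d); st()
a=np.load('pics/scene34.npz')['pixels'].astype(int); print('diff in stack/bar area',np.abs(a-d['pixels'])[170:290,195:320].mean())
print(manip.finish_job())
E
```

```text
time: 55.7
eef_pos: [437.2, -342.6, 227.9]
eef_rot: [-2.142, 0.163, 2.142]
ft_force: [-0.0, -0.4, 0.3]
width: 42.5
((584.7723388671875, -93.5537338256836), (31.40228271484375, 225.20770263671875), 81.01766204833984)
angle -8.982334 n 578
t 55.75 pos [ 437.2 -342.5  227.9] F [-0.  -0.5  0.2] w 42.5 j [-0.8   0.11  1.49  0.    1.54  0.92]
[[-0.    -0.152 -0.988]
 [ 0.    -0.988  0.152]
 [-1.    -0.     0.   ]]
diff in stack/bar area 3.411288888888889
the job is handed in; nothing more can be done
None
```

The job is done and handed in at about 56 s. I lifted the bar over the catch bolt and swung it out of the bay. All four trays (a to d were all present) went into one stack in the bay, each turned half round to the one below. I then swung the bar back and lowered it onto the catch bolt.

**Stack:** the second, third and fourth trays each made contact 39–41 mm above the one below, close to the 40 mm expected on the lugs. The pictures show the yellow ends alternating and the stack upright.

**Bar:** the last pictures show the red bolt standing through the slot and the bar flat on the board. Its measured angle is -8.8° to -9.0°, against -8.6° for the board. It did not change in a second look about 1 s later.

**Other things:** no movement of the other bench items is visible in the last pictures; I checked this by eye and did not measure it. In the last top view the arm hid most of the oil bottle, but the scene camera shows it clearly.

I saw no knock to the bar or slackened grip, no check failed, and the robot ended clear of everything.

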